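# Put the seed tins away and lock the seed chest

### The job

Stand every seed tin from the bench upright on the floor of the seed chest's open drawer, then push the drawer fully home past its click. Then swing the hasp round so that its hooked end stands squarely in front of the drawer's catch, and finally screw the round clamp knob down clockwise, regripping as often as needed, until it is tight against its stop. Do not knock over the pots, the jar or the spray bottle on the way.

Things in the scene. Friction and masses are not known exactly. Their poses are not given: they have to be found in the camera images.
- tin0_mid (a point): centre (half-way up) of a seed tin: a plain round aluminium tin 44 mm in diameter and 34 mm high with a slightly wider lid band, about 120 g, standing loose on the bench at the start; its z axis is the tin's own axis. Two to four of the four tins are present, the others are absent (None)
- tin1_mid (a point): centre (half-way up) of a seed tin: a plain round aluminium tin 44 mm in diameter and 34 mm high with a slightly wider lid band, about 120 g, standing loose on the bench at the start; its z axis is the tin's own axis. Two to four of the four tins are present, the others are absent (None)
- tin2_mid (a point): centre (half-way up) of a seed tin: a plain round aluminium tin 44 mm in diameter and 34 mm high with a slightly wider lid band, about 120 g, standing loose on the bench at the start; its z axis is the tin's own axis. Two to four of the four tins are present, the others are absent (None)
- tin3_mid (a point): centre (half-way up) of a seed tin: a plain round aluminium tin 44 mm in diameter and 34 mm high with a slightly wider lid band, about 120 g, standing loose on the bench at the start; its z axis is the tin's own axis. Two to four of the four tins are present, the others are absent (None)
- chest: seed chest: low grey box 230 mm deep (x), 292 mm wide (y), 85 mm high, fixed to the bench at varying place and yaw; origin under its centre, x into the chest away from the robot, y to the left. Its single drawer opens along -x; with the drawer open by q the chest's roof overhangs the drawer floor from q - 65 mm inwards (x of drawer_floor), 63 mm clear above that floor
- drawer_floor (a point): point on the drawer's inner floor, mid-width, 65 mm behind the inner face of the front panel; moves with the drawer, axes as the chest. Inside, the floor spans x -65 to +131 mm, y -131 to +131 mm about this point and lies 14 mm above the bench; side walls rise 36 mm above the floor, the front panel 71 mm (its catch, at y +55 mm, 81 mm)
- drawer_handle (a point): middle of the drawer's steel bar handle: a round bar 10 mm thick and 100 mm long along the front, 28 mm out from the front panel, 55 mm above the bench; same axes as drawer_floor. Pushing the bar along +x closes the drawer
- kit_drawer (a joint): how far the drawer is open, m: 0 fully home against its stop, about 0.13 to 0.145 at the start, 0.15 at most. Runs with about 2 N of friction; a sprung detent resists from 10 to 5 mm before home (push with about 12 N to pass it), after which the drawer runs in easily to a hard stop and is held there. Fully home means less than 4 mm
- hasp_pivot (a point): point on the chest's top, on the upright axis of the hasp and of the clamp knob, at the height of the hasp strap (99 mm above the bench). Fixed to the chest, same axes as drawer_floor with the drawer
- hasp_post (a point): middle of the small round upright steel post on the hasp (10 mm in diameter, 28 mm high, from 101 to 129 mm above the bench), 70 mm from the hasp's pivot axis; push or pinch it to swing the hasp. The hasp is a flat steel strap 22 mm wide and 4 mm thick lying level over the chest's top; its far end, 82 mm from the axis, is turned down into a hook
- hasp (a joint): swing of the hasp about the upright pivot axis, rad, growing anticlockwise seen from above: 0 = strap points along the chest's +y (open), 1.571 = strap points along -x over the drawer front with its hook before the catch, where a stop ends its travel. Stiff to about 0.05 N m, stays where it is left. Over the catch means more than 1.48. It does not move when the knob is turned
- knob_grip (a point): centre of the black round ridged clamp knob on the hasp's pivot axis, 40 mm in diameter and 30 mm high; it sinks as it is screwed in, from 136 mm above the bench when fully unscrewed to 125 mm when tight (the strap's top below it lies at 101 mm)
- clamp_knob (a joint): how far the knob has been screwed in, rad, growing as it turns clockwise seen from above: 0 fully unscrewed, 0 to 2.5 at the start, 17.28 (2 3/4 turns) at its stop; 4 mm of descent per turn, friction about 0.06 N m all the way. Tight means more than 16.7
- sprayer: white spray bottle, 74 mm wide and 165 mm high, origin under its centre; to be left standing
- small_pot: small green plant pot filled with soil, without a plant, 60 mm wide and 50 mm high, among the tins; origin under its centre; to be left standing
- left_pot: green potted plant, 90 mm wide, 75 mm high without its leaves, on the left; origin under its centre; to be left standing
- right_pot: green potted plant, 90 mm wide, 75 mm high without its leaves, on the right; origin under its centre; to be left standing
- jar: closed jar, 60 mm wide and 80 mm high, at the right; origin under its centre; to be left standing
There are look-alikes about, which are no part of the job. What is shaped like the part that bears tin3_mid but purple or red is not meant.

How it is judged:
By the outcome, as a careful person would: the job done as asked, in the order asked, and still so for the second after the job is handed in, with the robot touching nothing.
Of tin0, tin1, tin2, tin3 only 2 to 4 are there at a start; the rules pass over those that are not, and their reading is None.
At some moment in a run one of tin0, tin1, tin2, tin3 may be knocked a few centimetres aside while the robot is not near it.
Once in a run the grip may slacken for a moment while it holds something.
It also fails if it takes over 210 s, if anything falls off the work surface, if the arm or the gripper's body presses on something with over 40 N, if the wrist force passes 120 N, or if a joint passes its speed limit or range.

### The arm

A 6-joint arm with a two-finger parallel gripper is mounted at the origin on the work surface. World frame = base frame: x ahead of the robot, y to its left, z up, the work surface at z = 0. Lengths are in m, angles in rad, forces in N, time in s.
With the tool pointing down it reaches from about 0.4 to 0.825 m from the base axis. Payload 7 kg.
Tool frame: the origin (TCP) lies midway between the tips of the shut fingers; the grasp point (between the pads) lies 19 mm behind it (hold_point_z is the distance from the TCP to the grasp point, in m); z points along the fingers, y is the line along which they close (so a half turn about z gives the same grasp; the last joint's range is limited). The gripper opens to 85 mm and grips with 20 to 120 N. Pads are 22 mm wide; open, the fingers measure 114 mm over their backs; the gripper's body (76 mm by 85 mm) begins 54 mm behind the grasp point. The pads swing forward as they close: fully open they stand 13 mm farther back than shut.
Start: joints at [-0.967, 0.359, 0.012, 0, -1.224, -0.288], TCP at [0.21, -0.642, 0.231] pointing down, gripper open.
Joint ranges: [-3.07, 3.07], [-1.43, 2.12], [-1.02, 1.25], [-3.03, 1.67], [-3.05, -0], [-3.03, 3.03]. Speed limits (rad/s): [2.39, 2.39, 3.01, 3.14, 3.14, 3.14].

### API

Orientations are given as a rotation vector (axis times angle).
In Python, from bench import sense, snapshot, camera_params, finish_job, hold_point_z gives the robot as it stands.
- The arm moves only by the tool move_arm, never from a script. Its argument "steps" is a list of rows, each an object of numbers: "hand": the finger opening in mm, from 0 to 85.4; "tx", "ty", "tz": the shift along the tool's x, y, z in mm; "wx", "wy", "wz": the turn, a rotation vector about the tool's x, y, z in rad. A call has 1 to 5 rows; each row shifts and turns the commanded pose from where the row before left it, along the tool's axes as they then stand; what a row does not reach is not made up. A row lasts 1/8 s, in which the tool goes at most 62.5 mm and 10.7 degrees, less where a joint would pass 70% of its speed; a pose out of reach is approached as far as the arm can. A call with a gripper value outside its range is refused whole. The fingers move at their own pace and stop on an object; "force" is the grip in N (left out, the last holds). Time passes only in rows, so rows that do not move let the fingers close. It gives the time, the measured TCP pose, the force, the opening and the grip force at its end, in the units of the state.
- sense(): the state, without advancing time (a new reading comes with each control period).
- snapshot(name): name is "scene" or "top" or "wrist"; returns (picture, depth): 400x640x3 uint8, red, green, blue; 400x640 float32, m along the optical axis (not along the pixel's ray), 0 where there is no reading.
- camera_params(name): a dict with "mtx" (3x3 intrinsics, pixels), "world_from_camera" (4x4, takes a point from camera to world coordinates); the wrist camera has in their place "hand_eye" (4x4, takes a point from camera to tool coordinates, whose origin is the TCP and whose axes are the flange's). Camera axes: x right, y down, z forward; pixel columns grow to the right and rows downward; lengths in m; the calibration is good to about 2 mm. A picture is of the moment at which its call begins: read the wrist's pose just before it. camera_params takes no time and is no camera call.
- finish_job(): hands the job in; it is judged then, once.
The state is a dict: "clock": time; "qpos": joint angles; "qd": joint speeds; "joint_efforts": joint torques, N m; "ee_pos": TCP position; "tool_rot": TCP orientation; "ft_force": force on the tool from outside, world axes, zero at the start; "ft_torque": the same for the moment, N m; "grip_width": opening from 0.0 (shut) to 1.0 (fully open); "grasp_force": force on a finger pad.
Only numpy, scipy, OpenCV 4.12 (cv2) and the standard library are available. Lean on these libraries where they do the work, as an engineer would, in place of code of your own. Each camera call takes 0.05 s, during which the arm holds its last target. There are 200 camera calls.

## Working session

There is one attempt and no reset: what is moved stays moved. The work goes in short steps, Python scripts to look and compute and a tool call to move; the robot and the scene stay as the last step left them, time stands still between calls to the robot, and variables do not carry over. Pictures are saved under pics/ and viewed, at most 14 in all, crops included, and the job is handed in when it is done.

Besides the shell and the picture viewer there is one more tool, called after "Emit:" by a JSON object that holds its "op" and its "data". move_arm: Moves the arm, as the interface text tells. Its arguments: {"type":"object","properties":{"steps":{"type":"array","items":{"type":"object","properties":{"hand":{"type":"number"},"tx":{"type":"number"},"ty":{"type":"number"},"tz":{"type":"number"},"wx":{"type":"number"},"wy":{"type":"number"},"wz":{"type":"number"}}}},"force":{"type":"number"}},"required":["steps"]}

```bash
mkdir -p pics; ls
cat > h.py <<'E'
import numpy as np,cv2
from scipy.spatial.transform import Rotation as R
from bench import *
def snap(n,f):
    s=sense(); p,d=snapshot(n); cv2.imwrite(f'pics/{f}.png',p[:,:,::-1]); np.savez(f'pics/{f}.npz',p=p,d=d,pos=s['ee_pos'],rot=s['tool_rot'])
    return p,d,s
def T(n,pos=None,rot=None):
    c=camera_params(n)
    if n!='wrist': return np.array(c['mtx']),np.array(c['world_from_camera'])
    M=np.eye(4);M[:3,:3]=R.from_rotvec(rot).as_matrix();M[:3,3]=pos
    return np.array(c['mtx']),M@np.array(c['hand_eye'])
def cloud(n,d,pos=None,rot=None):
    K,W=T(n,pos,rot);v,u=np.mgrid[:d.shape[0],:d.shape[1]]
    P=np.stack([(u-K[0,2])/K[0,0]*d,(v-K[1,2])/K[1,1]*d,d],-1)@W[:3,:3].T+W[:3,3]
    P[d<=0]=np.nan
    return P
def ray(n,u,v,z,pos=None,rot=None):
    K,W=T(n,pos,rot);r=W[:3,:3]@np.array([(u-K[0,2])/K[0,0],(v-K[1,2])/K[1,1],1]);o=W[:3,3]
    return o+r*(z-o[2])/r[2]
E
python3 - <<'E'
from h import *
print(hold_point_z, sense())
snap('scene','s0');snap('top','t0')
for n in('scene','top','wrist'): print(n,camera_params(n))
E
```

```text
pics
0.0187 {'clock': 0.0, 'qpos': array([-9.66919218e-01,  3.59375899e-01,  1.10668294e-02, -3.93840068e-04,
       -1.22412425e+00, -2.88081579e-01]), 'qd': array([ 0.00019239, -0.00164131,  0.00132704,  0.00030803,  0.00013774,
       -0.00109666]), 'joint_efforts': array([-1.43715675e-03, -5.83322096e+01,  2.93414748e+01,  6.93653271e+00,
       -5.99168343e-03,  1.86050599e-06]), 'ee_pos': array([ 0.20945717, -0.64115865,  0.2303664 ]), 'tool_rot': array([ 4.93725105e-01, -3.10217600e+00, -2.57046916e-03]), 'ft_force': array([ 0.29666064, -0.02632152,  0.101231  ]), 'ft_torque': array([ 0.03797751,  0.00248482, -0.00318656]), 'grasp_force': 0.0, 'grip_width': 1.0039708369542906}
scene {'mtx': array([[505.00248045,   0.        , 323.43189142],
       [  0.        , 505.00248045, 207.13133749],
       [  0.        ,   0.        ,   1.        ]]), 'world_from_camera': array([[ 0.2978581 ,  0.79116991, -0.53416358,  1.39534101],
       [ 0.95446131, -0.23694196,  0.1812791 , -0.26944327],
       [ 0.01685681, -0.56383392, -0.82571615,  1.36020264],
       [ 0.        ,  0.        , 
[... 285 characters left out ...]
[-0.99977586, -0.01980961, -0.00747047,  0.02443789],
       [ 0.00939874, -0.099107  , -0.9950324 ,  1.80502316],
       [ 0.        ,  0.        ,  0.        ,  1.        ]])}
wrist {'mtx': array([[334.24423159,   0.        , 317.72887027],
       [  0.        , 334.24423159, 202.3166054 ],
       [  0.        ,   0.        ,   1.        ]]), 'hand_eye': array([[ 7.57600779e-04, -9.45605362e-01, -3.25315117e-01,
         8.46375399e-02],
       [ 9.99999288e-01,  1.01627692e-03, -6.25229662e-04,
         5.64122487e-04],
       [ 9.21830764e-04, -3.25314411e-01,  9.45605459e-01,
        -1.42662263e-01],
       [ 0.00000000e+00,  0.00000000e+00,  0.00000000e+00,
         1.00000000e+00]])}
```

View pics/s0.png

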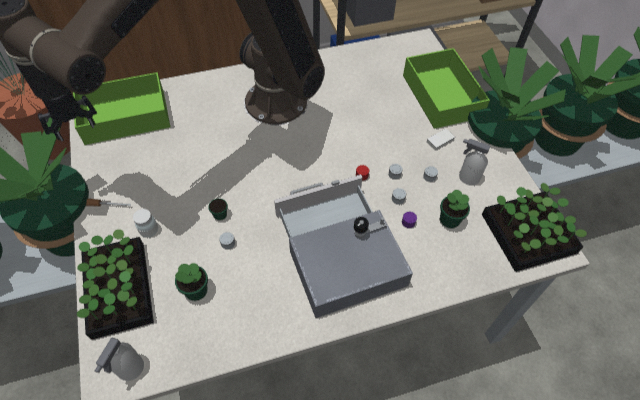

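View pics/t0.png

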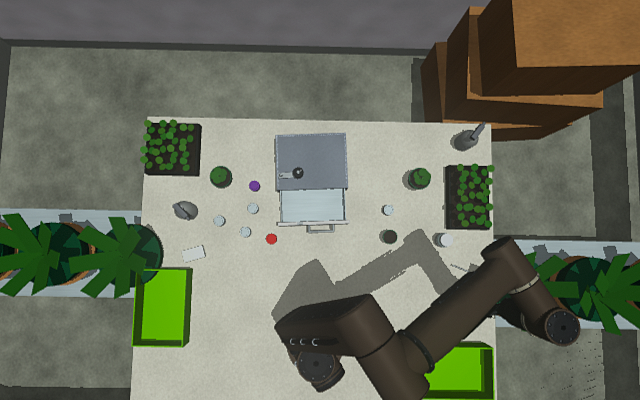

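The pictures show four plain tins: top-view pixels (219,221), (252,209), (245,232) on the left and (388,210) on the right. The red (271,239) and purple (254,186) ones are decoys. The chest is around (310,165), the open drawer at (312,205), the handle at (320,229), the knob at (298,173) and the hasp points left to (283,175).

```bash
python3 - <<'E'
from h import *
t=np.load('pics/t0.npz');s=np.load('pics/s0.npz')
Pt=cloud('top',t['d']);Ps=cloud('scene',s['d'])
# tins: points 0.026<z<0.042 blobs near seeds
for u,v in((219,221),(252,209),(245,232),(388,210),(271,239),(254,186),(389,237)):
    w=Pt[v-12:v+13,u-12:v and u+13].reshape(-1,3);m=(w[:,2]>.022)&(w[:,2]<.07)
    q=w[m]; c=(np.nanmin(q,0)+np.nanmax(q,0))/2
    m2=(np.hypot(Ps[...,0]-c[0],Ps[...,1]-c[1])<.035)&(Ps[...,2]>.024)&(Ps[...,2]<.07)
    q2=Ps[m2]; print((u,v),c.round(3),np.median(q,0).round(3),m.sum(),'scene',((q2.min(0)+q2.max(0))/2).round(3),np.median(q2,0).round(3) if len(q2) else 0)
# chest roof
def roof(P,lo,hi,nm):
    m=(P[...,2]>lo)&(P[...,2]<hi)&(P[...,0]>.4)&(abs(P[...,1]-.03)<.25)
    k,l,st,ce=cv2.connectedComponentsWithStats(m.astype(np.uint8)); i=1+np.argmax(st[1:,4])
    q=P[l==i]; r=cv2.minAreaRect((q[:,:2]*1000).astype(np.float32)); print(nm,r,np.median(q[:,2]),len(q)); print(cv2.boxPoints(r).round(1).tolist())
roof(Pt,.075,.095,'roof top');roof(Ps,.075,.095,'roof scene')
for nm,P in(('t',Pt),('s',Ps)):
    m=(P[...,2]>.108)&(P[...,2]<.17)&(P[...,0]>.45)&(P[...,0]<.8)&(abs(P[...,1]-.05)<.12); q=P[m]; print(nm,len(q),q.min(0).round(3),q.max(0).round(3),np.median(q,0).round(3))
    m=(P[...,2]>.008)&(P[...,2]<.022)&(P[...,0]>.35)&(P[...,0]<.6)&(abs(P[...,1]-.03)<.13);q=P[m]; print(' floor',len(q),q.min(0).round(3),q.max(0).round(3))
    m=(P[...,2]>.04)&(P[...,2]<.11)&(P[...,0]>.35)&(P[...,0]<.52)&(abs(P[...,1]-.03)<.17);q=P[m]; print(' front',len(q),q.min(0).round(3),q.max(0).round(3))
E
python3 -c "
import cv2
a=cv2.imread('pics/t0.png')[125:250,200:400];b=cv2.imread('pics/s0.png')[160:300,260:440]
cv2.imwrite('pics/c0.png',__import__('numpy').vstack([cv2.resize(a,(480,300),interpolation=2),cv2.resize(b,(480,300),interpolation=2)])) "
```

```text
(219, 221) [0.497 0.413 0.033] [0.497 0.412 0.032] 90 scene [0.501 0.411 0.033] [0.504 0.409 0.033]
(252, 209) [0.552 0.276 0.033] [0.552 0.276 0.033] 91 scene [0.557 0.273 0.032] [0.559 0.272 0.032]
(245, 232) [0.452 0.302 0.032] [0.452 0.302 0.032] 91 scene [0.458 0.3   0.033] [0.459 0.3   0.033]
(388, 210) [ 0.555 -0.293  0.032] [ 0.555 -0.292  0.032] 86 scene [ 0.562 -0.296  0.034] [ 0.564 -0.295  0.033]
(271, 239) [0.425 0.194 0.033] [0.425 0.194 0.033] 90 scene [0.43  0.191 0.033] [0.433 0.191 0.034]
(254, 186) [0.646 0.272 0.032] [0.645 0.271 0.033] 87 scene [0.652 0.271 0.032] [0.654 0.269 0.033]
(389, 237) [ 0.443 -0.297  0.048] [ 0.442 -0.294  0.05 ] 167 scene [ 0.448 -0.299  0.041] [ 0.452 -0.299  0.049]
roof top ((747.0690307617188, 33.34423828125), (231.36978149414062, 292.54656982421875), 3.146442413330078) 0.08289494815068643 3655
[[623.5, 173.0], [639.5999755859375, -119.0999984741211], [870.5999755859375, -106.4000015258789], [854.5999755859375, 185.6999969482422]]
roof scene ((750.9635009765625, 32.7403564453125), (234.22410583496094, 294.9588623046875), 3.2180066108703613) 0.08395750571279059 6711
[[625.7999877929688, 173.39999389648438], [642.2999877929688, -121.0999984741211], [876.2000122070312, -107.9000015258789], [859.5999755859375, 186.60000610351562]]
t 97 [0.668 0.068 0.109] [0.71  0.157 0.161] [0.686 0.087 0.148]
 floor 1123 [ 0.36  -0.098  0.008] [0.6   0.153 0.022]
 front 374 [ 0.429 -0.126  0.04 ] [0.52  0.196 0.099]
s 225 [0.672 0.063 0.108] [0.716 0.156 0.157] [0.697 0.082 0.147]
 floor 1907 [ 0.384 -0.1    0.008] [0.6   0.156 0.022]
 front 1144 [ 0.423 -0.128  0.04 ] [0.52  0.189 0.099]
```

View pics/c0.png

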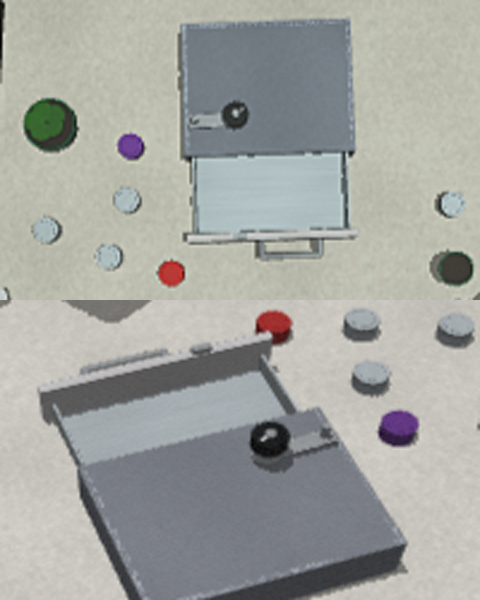

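```bash
cat >> h.py <<'E'
def plan(*wps):
    """wps: (x,y,z,yaw_deg of tool x) visited in turn, tool straight down; prints rows tx ty tz wz(+wx wy on first)"""
    s=sense();p=np.array(s['ee_pos']);M=R.from_rotvec(s['tool_rot']).as_matrix()
    yaw=np.degrees(np.arctan2(M[1,0],M[0,0]))
    tilt=R.from_matrix(M.T@down(yaw)).as_rotvec(); print('at',p.round(4),'yaw',round(yaw,2),'tilt',tilt.round(4))
    for w in wps:
        q=np.array(w[:3],float); dy=(w[3]-yaw+180)%360-180 if abs(w[3]-yaw)>180.5 else w[3]-yaw
        n=max(int(np.ceil(max(np.linalg.norm(q-p)/.060,abs(dy)/10))),1)
        print(f'-> {w} rows {n}')
        for i in range(n):
            a=down(yaw+dy*i/n); t=a.T@(q-p)/n*1000
            print('  {"tx":%.1f,"ty":%.1f,"tz":%.1f,"wz":%.4f}'%(*t,-np.radians(dy/n)))
        p=q;yaw+=dy
def down(y):
    y=np.radians(y); x=np.array([np.cos(y),np.sin(y),0]); z=np.array([0,0,-1.]); return np.stack([x,np.cross(z,x),z],1)
E
python3 -c "
from h import *
plan((.545,-.294,.21,-87))"
```

```text
at [ 0.2095 -0.6412  0.2304] yaw -161.91 tilt [ 0.0015 -0.0002 -0.    ]
-> (0.545, -0.294, 0.21, -87) rows 9
  {"tx":-47.4,"ty":25.1,"tz":2.3,"wz":-0.1453}
  {"tx":-50.6,"ty":18.0,"tz":2.3,"wz":-0.1453}
  {"tx":-52.6,"ty":10.5,"tz":2.3,"wz":-0.1453}
  {"tx":-53.6,"ty":2.7,"tz":2.3,"wz":-0.1453}
  {"tx":-53.4,"ty":-5.1,"tz":2.3,"wz":-0.1453}
  {"tx":-52.1,"ty":-12.7,"tz":2.3,"wz":-0.1453}
  {"tx":-49.7,"ty":-20.1,"tz":2.3,"wz":-0.1453}
  {"tx":-46.3,"ty":-27.1,"tz":2.3,"wz":-0.1453}
  {"tx":-41.9,"ty":-33.5,"tz":2.3,"wz":-0.1453}
```

Emit:
{"op": "move_arm", "data": {"steps": [{"tx":-47,"ty":25,"tz":2,"wz":-0.145},{"tx":-51,"ty":18,"tz":2,"wz":-0.145},{"tx":-53,"ty":10,"tz":2,"wz":-0.145},{"tx":-54,"ty":3,"tz":2,"wz":-0.145},{"tx":-53,"ty":-5,"tz":2,"wz":-0.145}]}}

```text
invalid input at $.steps[0]: expected keys hand, tx, ty, tz, wx, wy, wz
```

Emit:
{"op": "move_arm", "data": {"steps": [{"tx":-52,"ty":-13,"tz":2,"wz":-0.145},{"tx":-50,"ty":-20,"tz":2,"wz":-0.145},{"tx":-46,"ty":-27,"tz":2,"wz":-0.145},{"tx":-42,"ty":-33,"tz":2,"wz":-0.145},{}]}}

```text
invalid input at $.steps[0]: expected keys hand, tx, ty, tz, wx, wy, wz
```

```bash
cat >> h.py <<'E'
def tins(P,lo=.024,hi=.044,mx=99):
    m=((P[...,2]>lo)&(P[...,2]<hi)).astype(np.uint8)
    k,l,st,ce=cv2.connectedComponentsWithStats(m)
    for i in range(1,k):
        if st[i,4]<150: continue
        q=P[l==i]; r=cv2.minAreaRect((q[:,:2]*1000).astype(np.float32)); 
        if max(r[1])<mx: print('blob',np.round(r[0],1),np.round(r[1],1),np.median(q[:,2]).round(4),ce[i].round(),st[i,4])
E
python3 - <<'E'
from h import *
p,d,s=snap('wrist','w1');print(s['clock'],s['qpos'].round(3),s['ft_force'])
P=cloud('wrist',d,s['ee_pos'],s['tool_rot']);tins(P)
print(np.nanmedian(P[:,:,2]))
plan((.558,-.294,.1,-87))
E
```

```text
0.1 [-0.967  0.359  0.011 -0.    -1.224 -0.288] [-0.41975905 -0.81817619 -0.21529589]
blob [ 291.6 -679.4] [39.7 16.8] 0.0249 [263. 228.] 239
blob [ 424.3 -530.6] [32.3 60.4] 0.0346 [347. 351.] 550
0.001169053012812088
at [ 0.2095 -0.6413  0.2306] yaw -161.91 tilt [ 0.0012 -0.0001 -0.    ]
-> (0.558, -0.294, 0.1, -87) rows 9
  {"tx":-48.8,"ty":24.7,"tz":14.5,"wz":-0.1453}
  {"tx":-51.8,"ty":17.3,"tz":14.5,"wz":-0.1453}
  {"tx":-53.8,"ty":9.6,"tz":14.5,"wz":-0.1453}
  {"tx":-54.6,"ty":1.8,"tz":14.5,"wz":-0.1453}
  {"tx":-54.3,"ty":-6.2,"tz":14.5,"wz":-0.1453}
  {"tx":-52.9,"ty":-14.0,"tz":14.5,"wz":-0.1453}
  {"tx":-50.3,"ty":-21.5,"tz":14.5,"wz":-0.1453}
  {"tx":-46.6,"ty":-28.5,"tz":14.5,"wz":-0.1453}
  {"tx":-42.0,"ty":-35.0,"tz":14.5,"wz":-0.1453}
```

View pics/w1.png

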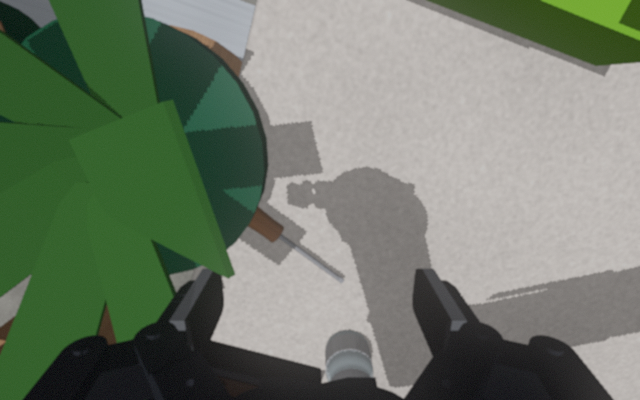

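Not moved yet (all keys are needed); the wrist picture only shows the start area, with the jar at (348,350).

Emit:
{"op": "move_arm", "data": {"steps": [{"hand":85,"wx":0,"wy":0,"tx":-47,"ty":25,"tz":2,"wz":-0.145},{"hand":85,"wx":0,"wy":0,"tx":-51,"ty":18,"tz":2,"wz":-0.145},{"hand":85,"wx":0,"wy":0,"tx":-53,"ty":10,"tz":2,"wz":-0.145},{"hand":85,"wx":0,"wy":0,"tx":-54,"ty":3,"tz":2,"wz":-0.145},{"hand":85,"wx":0,"wy":0,"tx":-53,"ty":-5,"tz":2,"wz":-0.145}], "force": 30}}

```text
clock: 0.78
ee_pos: [0.3975, -0.4473, 0.2211]
tool_rot: [1.569, -2.722, -0.0]
ft_force: [1.1, -1.0, 0.2]
grip_width: 0.997
grasp_force: 0.0
```

Emit:
{"op": "move_arm", "data": {"steps": [{"hand":85,"wx":0,"wy":0,"tx":-52,"ty":-13,"tz":2,"wz":-0.145},{"hand":85,"wx":0,"wy":0,"tx":-50,"ty":-20,"tz":2,"wz":-0.145},{"hand":85,"wx":0,"wy":0,"tx":-46,"ty":-27,"tz":2,"wz":-0.145},{"hand":85,"wx":0,"wy":0,"tx":-42,"ty":-33,"tz":2,"wz":-0.145},{"hand":85,"wx":0,"wy":0,"tx":0,"ty":0,"tz":0,"wz":0}]}}

```text
clock: 1.4
ee_pos: [0.5473, -0.292, 0.2125]
tool_rot: [2.282, -2.159, -0.001]
ft_force: [-0.5, -0.6, -0.0]
grip_width: 0.995
grasp_force: 0.0
```

Run:
```python
from h import *
p,d,s=snap('wrist','w2');print(s['clock'],s['qpos'].round(3),s['ft_force'])
P=cloud('wrist',d,s['ee_pos'],s['tool_rot']);tins(P)
plan((.558,-.294,.1,-87))
```

```text
1.4 [-0.176  0.283 -0.141 -0.    -1.148  0.232] [-0.45390711 -0.58312048 -0.01801249]
blob [ 658.1 -406.9] [49.4 11.8] 0.0335 [200.  43.] 216
blob [ 560.1 -296.2] [43.7 43.8] 0.0342 [304. 171.] 1570
at [ 0.5462 -0.2932  0.2126] yaw -86.99 tilt [0.0011 0.0004 0.    ]
-> (0.558, -0.294, 0.1, -87) rows 2
  {"tx":0.7,"ty":-5.9,"tz":56.3,"wz":0.0001}
  {"tx":0.7,"ty":-5.9,"tz":56.3,"wz":0.0001}
```

View pics/w2.png

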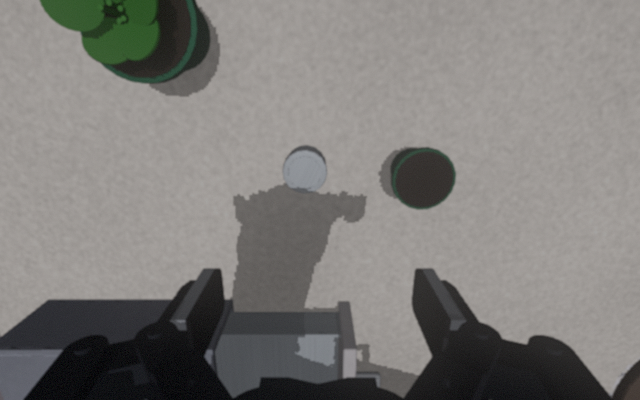

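Wrist view: tin at (304,171), small pot at (422,178), right pot at top left and the drawer at the bottom. The tin's position and its height of 0.034 agree with the top view.

Emit:
{"op": "move_arm", "data": {"steps": [{"hand":85,"wx":0,"wy":0,"tx":3.5,"ty":-13.5,"tz":55,"wz":0},{"hand":85,"wx":0,"wy":0,"tx":0,"ty":0,"tz":55,"wz":0},{"hand":85,"wx":0,"wy":0,"tx":0,"ty":0,"tz":55,"wz":0},{"hand":85,"wx":0,"wy":0,"tx":0,"ty":0,"tz":44.5,"wz":0},{"hand":30,"wx":0,"wy":0,"tx":0,"ty":0,"tz":0,"wz":0}], "force": 35}}

```text
clock: 2.08
ee_pos: [0.5554, -0.2977, 0.0004]
tool_rot: [2.271, -2.165, -0.01]
ft_force: [-0.2, -0.8, 0.3]
grip_width: 0.815
grasp_force: 0.0
```

Emit:
{"op": "move_arm", "data": {"steps": [{"hand":30,"wx":0,"wy":0,"tx":0,"ty":0,"tz":0,"wz":0},{"hand":30,"wx":0,"wy":0,"tx":0,"ty":0,"tz":0,"wz":0},{"hand":30,"wx":0,"wy":0,"tx":0,"ty":0,"tz":0,"wz":0},{"hand":30,"wx":0,"wy":0,"tx":0,"ty":0,"tz":0,"wz":0}]}}

```text
clock: 2.58
ee_pos: [0.5605, -0.2981, 0.0063]
tool_rot: [-2.276, 2.164, -0.006]
ft_force: [0.2, -0.8, 8.3]
grip_width: 0.506
grasp_force: 36.3
```

Run:
```python
from h import *
w=np.load('pics/w2.npz');P=cloud('wrist',w['d'],w['pos'],w['rot'])
# drawer front panel & walls seen in wrist view
th=np.radians(3.15);ex=np.array([np.cos(th),np.sin(th)]);ey=np.array([-ex[1],ex[0]])
L=(P[...,:2]-[.749,.033])@np.stack([ex,ey],1)
m=(P[...,1]>-.2)&(P[...,0]<.66)&(P[...,0]>.38)
for lo,hi in((.078,.1),(.04,.055),(.008,.02),(.055,.072)):
    k=m&(P[...,2]>lo)&(P[...,2]<hi)&((lo>.02)|(P[...,1]>-.1));q=L[k]; print(lo,len(q),np.percentile(q,[1,10,50,90,99],axis=0).round(4).tolist() if len(q) else 0)
print(sense())
```

```text
0.078 663 [[-0.2593, -0.1483], [-0.2572, -0.1471], [-0.249, -0.1343], [-0.1105, -0.1166], [-0.1066, -0.1109]]
0.04 1374 [[-0.2765, -0.1481], [-0.2459, -0.1468], [-0.1865, -0.1363], [-0.1196, -0.1328], [-0.1101, -0.0843]]
0.008 5410 [[-0.2444, -0.0998], [-0.2299, -0.0936], [-0.1638, -0.0647], [-0.1062, -0.0335], [-0.0942, -0.012]]
0.055 448 [[-0.2915, -0.1486], [-0.2876, -0.148], [-0.2527, -0.1435], [-0.1128, -0.0842], [-0.1088, -0.0723]]
{'clock': 2.575, 'qpos': array([-0.18147507,  0.50932799, -0.32851183,  0.00099806, -0.7291191 ,
        0.23129182]), 'qd': array([-0.00012138, -0.00109099, -0.00150079, -0.00043558,  0.00175141,
       -0.00078514]), 'joint_efforts': array([ 6.57396466e-01, -5.67587686e+01,  1.91546416e+01,  3.88485610e+00,
        3.73125058e-01,  3.87626491e-02]), 'ee_pos': array([ 0.56049274, -0.29810146,  0.00632394]), 'tool_rot': array([-2.27576222,  2.16351388, -0.00561526]), 'ft_force': array([ 0.24347784, -0.83547165,  8.31412933]), 'ft_torque': array([-0.23092366,  0.45495185, -0.02063483]), 'grasp_force': 36.297942996025085, 'grip_width': 0.505813534991494}
```

```bash
cat >> h.py <<'E'
C=np.array([.749,.033]);th=np.radians(3.15);EX=np.array([np.cos(th),np.sin(th)]);EY=np.array([-EX[1],EX[0]])
def loc(x,y): return C+EX*x+EY*y
E
python3 - <<'E'
from h import *
for y in(-.095,-.032,.032,.095): print(loc(-.182,y).round(4))
a=loc(-.182,-.095)
plan((.5605,-.298,.12,-87),(a[0],a[1],.12,-86.85))
E
```

```text
[ 0.5725 -0.0719]
[ 0.569 -0.009]
[0.5655 0.055 ]
[0.5621 0.1179]
at [ 0.5605 -0.2981  0.0063] yaw -87.1 tilt [-0.0036 -0.0015  0.    ]
-> (0.5605, -0.298, 0.12, -87) rows 2
  {"tx":-0.1,"ty":-0.0,"tz":-56.8,"wz":-0.0009}
  {"tx":-0.1,"ty":-0.0,"tz":-56.8,"wz":-0.0009}
-> (np.float64(0.5724952513556845), np.float64(-0.07185739700186622), 0.12, -86.85) rows 4
  {"tx":-56.3,"ty":-6.0,"tz":0.0,"wz":-0.0007}
  {"tx":-56.3,"ty":-6.0,"tz":0.0,"wz":-0.0007}
  {"tx":-56.3,"ty":-6.0,"tz":0.0,"wz":-0.0007}
  {"tx":-56.3,"ty":-6.1,"tz":0.0,"wz":-0.0007}
```

Emit:
{"op": "move_arm", "data": {"steps": [{"hand":30,"wx":0,"wy":0,"tx":0,"ty":0,"tz":-57,"wz":0},{"hand":30,"wx":0,"wy":0,"tx":0,"ty":0,"tz":-57,"wz":0},{"hand":30,"wx":0,"wy":0,"tx":-56,"ty":-6,"tz":0,"wz":0},{"hand":30,"wx":0,"wy":0,"tx":-56,"ty":-6,"tz":0,"wz":0},{"hand":30,"wx":0,"wy":0,"tx":-56,"ty":-6,"tz":0,"wz":0}]}}

```text
clock: 3.2
ee_pos: [0.5686, -0.1272, 0.1191]
tool_rot: [-2.274, 2.165, -0.002]
ft_force: [1.6, 0.0, -0.4]
grip_width: 0.504
grasp_force: 36.5
```

Emit:
{"op": "move_arm", "data": {"steps": [{"hand":30,"wx":0,"wy":0,"tx":-56,"ty":-6,"tz":0,"wz":0},{"hand":30,"wx":0,"wy":0,"tx":0,"ty":0,"tz":0,"wz":0}]}}

```text
clock: 3.45
ee_pos: [0.5723, -0.069, 0.119]
tool_rot: [-2.28, 2.159, -0.001]
ft_force: [0.2, 0.5, -0.6]
grip_width: 0.505
grasp_force: 36.4
```

Run:
```python
from h import *
a=loc(-.182,-.095)
s=sense();print(s['ft_force'],s['grip_width'],s['grasp_force'])
plan((a[0],a[1],.023,-86.85))
p,d,s=snap('wrist','w3')
```

```text
[ 0.15312138  0.49106182 -0.59314922] 0.5054311766616981 36.43307447433472
at [ 0.5723 -0.069   0.119 ] yaw -86.88 tilt [-0.0021  0.0007 -0.    ]
-> (np.float64(0.5724952513556845), np.float64(-0.07185739700186622), 0.023, -86.85) rows 2
  {"tx":1.4,"ty":-0.0,"tz":48.0,"wz":-0.0002}
  {"tx":1.4,"ty":-0.0,"tz":48.0,"wz":-0.0002}
```

View pics/w3.png

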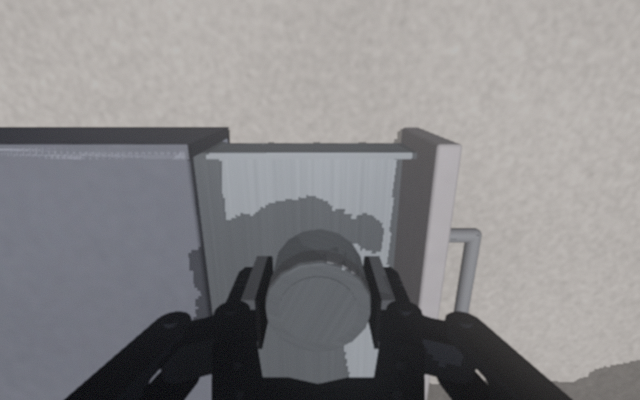

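The tin is held between the pads at (318,300), midway between the roof edge and the front panel.

Emit:
{"op": "move_arm", "data": {"steps": [{"hand":30,"wx":0,"wy":0,"tx":2.5,"ty":0,"tz":45,"wz":0},{"hand":30,"wx":0,"wy":0,"tx":0,"ty":0,"tz":40,"wz":0},{"hand":30,"wx":0,"wy":0,"tx":0,"ty":0,"tz":12.5,"wz":0},{"hand":30,"wx":0,"wy":0,"tx":0,"ty":0,"tz":0,"wz":0},{"hand":58,"wx":0,"wy":0,"tx":0,"ty":0,"tz":0,"wz":0}]}}

```text
clock: 4.12
ee_pos: [0.573, -0.0755, 0.0215]
tool_rot: [-2.275, 2.165, -0.002]
ft_force: [0.4, -0.1, 0.4]
grip_width: 0.674
grasp_force: 0.0
```

Emit:
{"op": "move_arm", "data": {"steps": [{"hand":58,"wx":0,"wy":0,"tx":0,"ty":0,"tz":0,"wz":0},{"hand":58,"wx":0,"wy":0,"tx":0,"ty":0,"tz":-20,"wz":0},{"hand":58,"wx":0,"wy":0,"tx":0,"ty":0,"tz":-55,"wz":0},{"hand":85,"wx":0,"wy":0,"tx":0,"ty":0,"tz":-62,"wz":0},{"hand":85,"wx":0,"wy":0,"tx":0,"ty":0,"tz":-10,"wz":0}]}}

```text
clock: 4.75
ee_pos: [0.5742, -0.075, 0.1728]
tool_rot: [-2.272, 2.16, -0.009]
ft_force: [0.1, -0.5, 0.1]
grip_width: 0.994
grasp_force: 0.0
```

Run:
```python
from h import *
p,d,s=snap('top','t1')
P=cloud('top',d);P[np.abs(P[...,1])>.55]=np.nan;tins(P,mx=70)
P=cloud('wrist',*[snap('wrist','w4')[1]],s['ee_pos'],s['tool_rot']);tins(P,.03,.055,70)
print(sense()['ft_force'])
plan((.505,.27,.2,-87))
```

```text
blob [569.2 -73.7] [43.8 43.7] 0.0493 [324. 192.] 2233
[ 0.39764419 -0.24371175 -0.02234097]
at [ 0.5725 -0.075   0.1694] yaw -87.14 tilt [-0.0037  0.0007 -0.    ]
-> (0.505, 0.27, 0.2, -87) rows 6
  {"tx":-58.0,"ty":8.4,"tz":-5.1,"wz":-0.0004}
  {"tx":-58.0,"ty":8.3,"tz":-5.1,"wz":-0.0004}
  {"tx":-58.0,"ty":8.3,"tz":-5.1,"wz":-0.0004}
  {"tx":-58.0,"ty":8.3,"tz":-5.1,"wz":-0.0004}
  {"tx":-58.0,"ty":8.3,"tz":-5.1,"wz":-0.0004}
  {"tx":-58.0,"ty":8.3,"tz":-5.1,"wz":-0.0004}
```

Emit:
{"op": "move_arm", "data": {"steps": [{"hand":85,"wx":0,"wy":0,"tx":-58,"ty":8,"tz":-10,"wz":0},{"hand":85,"wx":0,"wy":0,"tx":-60,"ty":8,"tz":-10,"wz":0},{"hand":85,"wx":0,"wy":0,"tx":-60,"ty":8,"tz":-10,"wz":0},{"hand":85,"wx":0,"wy":0,"tx":-60,"ty":8,"tz":-10,"wz":0},{"hand":85,"wx":0,"wy":0,"tx":-60,"ty":8,"tz":-10,"wz":0}]}}

```text
clock: 5.48
ee_pos: [0.5156, 0.2219, 0.2158]
tool_rot: [2.274, -2.163, -0.001]
ft_force: [2.2, 1.2, -0.5]
grip_width: 0.994
grasp_force: 0.0
```

Emit:
{"op": "move_arm", "data": {"steps": [{"hand":85,"wx":0,"wy":0,"tx":-60,"ty":8,"tz":0,"wz":0},{"hand":85,"wx":0,"wy":0,"tx":-60,"ty":8,"tz":0,"wz":0},{"hand":85,"wx":0,"wy":0,"tx":0,"ty":0,"tz":0,"wz":0}]}}

```text
clock: 5.85
ee_pos: [0.4934, 0.3426, 0.2146]
tool_rot: [2.278, -2.158, -0.0]
ft_force: [-0.1, -0.1, -0.9]
grip_width: 0.993
grasp_force: 0.0
```

Run:
```python
from h import *
p,d,s=snap('wrist','w5')
P=cloud('wrist',d,s['ee_pos'],s['tool_rot']);tins(P,mx=70)
plan((.5,.412,.15,-87))
```

```text
blob [429.  199.2] [44.3 30.7] 0.0344 [399.  17.] 1779
blob [650.  270.9] [43.9 44. ] 0.0343 [152.  91.] 2055
blob [555.2 273.5] [43.8 43.2] 0.0344 [254. 100.] 1879
blob [456.2 301.4] [43.7 43.7] 0.0343 [357. 136.] 1698
blob [660.  385.9] [25.2 68.1] 0.0348 [157. 207.] 475
blob [500.3 411.2] [43.9 43. ] 0.0342 [307. 237.] 1328
at [0.4937 0.3408 0.2148] yaw -86.98 tilt [ 0.0029 -0.0026 -0.    ]
-> (0.5, 0.412, 0.15, -87) rows 2
  {"tx":-35.4,"ty":-5.0,"tz":32.4,"wz":0.0002}
  {"tx":-35.4,"ty":-5.0,"tz":32.4,"wz":0.0002}
```

View pics/w5.png

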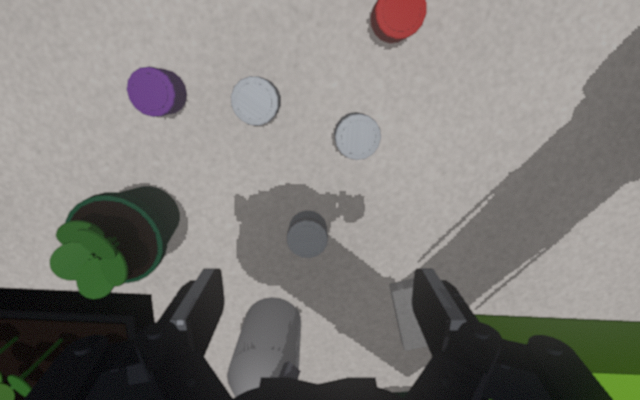

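Three tins at (254,100), (357,136) and (307,237) match the earlier measurement; red and purple lie apart, and the sprayer at (265,340) is clear of the grasp.

Emit:
{"op": "move_arm", "data": {"steps": [{"hand":85,"wx":0,"wy":0,"tx":-40,"ty":-5,"tz":40,"wz":0},{"hand":85,"wx":0,"wy":0,"tx":-30,"ty":-5,"tz":50,"wz":0},{"hand":85,"wx":0,"wy":0,"tx":0,"ty":0,"tz":60,"wz":0},{"hand":85,"wx":0,"wy":0,"tx":0,"ty":0,"tz":50,"wz":0},{"hand":85,"wx":0,"wy":0,"tx":0,"ty":0,"tz":10,"wz":0}]}}

```text
clock: 6.52
ee_pos: [0.4998, 0.4062, 0.0029]
tool_rot: [2.268, -2.161, 0.001]
ft_force: [0.4, 0.2, -0.5]
grip_width: 0.997
grasp_force: 0.0
```

Emit:
{"op": "move_arm", "data": {"steps": [{"hand":30,"wx":0,"wy":0,"tx":0,"ty":0,"tz":0,"wz":0},{"hand":30,"wx":0,"wy":0,"tx":0,"ty":0,"tz":0,"wz":0},{"hand":30,"wx":0,"wy":0,"tx":0,"ty":0,"tz":0,"wz":0},{"hand":30,"wx":0,"wy":0,"tx":0,"ty":0,"tz":0,"wz":0},{"hand":30,"wx":0,"wy":0,"tx":0,"ty":0,"tz":0,"wz":0}]}}

```text
clock: 7.15
ee_pos: [0.5027, 0.4111, 0.0099]
tool_rot: [-2.274, 2.162, 0.0]
ft_force: [0.3, -0.8, 6.6]
grip_width: 0.506
grasp_force: 36.0
```

Emit:
{"op": "move_arm", "data": {"steps": [{"hand":30,"wx":0,"wy":0,"tx":0,"ty":0,"tz":-57,"wz":0},{"hand":30,"wx":0,"wy":0,"tx":0,"ty":0,"tz":-57,"wz":0},{"hand":30,"wx":0,"wy":0,"tx":53,"ty":-6,"tz":0,"wz":0},{"hand":30,"wx":0,"wy":0,"tx":53,"ty":-6,"tz":0,"wz":0},{"hand":30,"wx":0,"wy":0,"tx":53,"ty":-6,"tz":0,"wz":0}]}}

```text
clock: 7.78
ee_pos: [0.5276, 0.2509, 0.1227]
tool_rot: [-2.275, 2.163, 0.0]
ft_force: [1.0, 0.6, 0.9]
grip_width: 0.499
grasp_force: 36.2
```

Emit:
{"op": "move_arm", "data": {"steps": [{"hand":30,"wx":0,"wy":0,"tx":53,"ty":-6,"tz":0,"wz":0},{"hand":30,"wx":0,"wy":0,"tx":53,"ty":-6,"tz":0,"wz":0},{"hand":30,"wx":0,"wy":0,"tx":53,"ty":-6,"tz":0,"wz":0},{"hand":30,"wx":0,"wy":0,"tx":53,"ty":-6,"tz":0,"wz":0},{"hand":30,"wx":0,"wy":0,"tx":53,"ty":-6,"tz":0,"wz":0}]}}

```text
clock: 8.4
ee_pos: [0.571, -0.0126, 0.1226]
tool_rot: [-2.275, 2.164, -0.002]
ft_force: [-0.0, 0.4, -1.3]
grip_width: 0.502
grasp_force: 36.2
```

Run:
```python
from h import *
s=sense();print(s['ft_force'],s['grip_width'],s['grasp_force'])
a=loc(-.182,-.032);plan((a[0],a[1],.0215,-86.85))
```

```text
[-0.0073777   0.40070822 -1.32260417] 0.5016051731775316 36.207754611968994
at [ 0.571  -0.0126  0.1226] yaw -87.12 tilt [-0.0022  0.0007 -0.    ]
-> (np.float64(0.5690333900212003), np.float64(-0.008952583862482336), 0.0215, -86.85) rows 2
  {"tx":-1.9,"ty":0.9,"tz":50.6,"wz":-0.0024}
  {"tx":-1.9,"ty":0.9,"tz":50.6,"wz":-0.0024}
```

Emit:
{"op": "move_arm", "data": {"steps": [{"hand":30,"wx":0,"wy":0,"tx":-3.5,"ty":2,"tz":45,"wz":0},{"hand":30,"wx":0,"wy":0,"tx":0,"ty":0,"tz":40,"wz":0},{"hand":30,"wx":0,"wy":0,"tx":0,"ty":0,"tz":14,"wz":0},{"hand":30,"wx":0,"wy":0,"tx":0,"ty":0,"tz":0,"wz":0},{"hand":58,"wx":0,"wy":0,"tx":0,"ty":0,"tz":0,"wz":0}]}}

```text
clock: 9.02
ee_pos: [0.5696, -0.0072, 0.0236]
tool_rot: [-2.275, 2.163, -0.002]
ft_force: [1.1, 0.5, 0.0]
grip_width: 0.676
grasp_force: 0.0
```

Emit:
{"op": "move_arm", "data": {"steps": [{"hand":58,"wx":0,"wy":0,"tx":0,"ty":0,"tz":0,"wz":0},{"hand":58,"wx":0,"wy":0,"tx":0,"ty":0,"tz":-20,"wz":0},{"hand":58,"wx":0,"wy":0,"tx":0,"ty":0,"tz":-55,"wz":0},{"hand":85,"wx":0,"wy":0,"tx":0,"ty":0,"tz":-62,"wz":0},{"hand":85,"wx":0,"wy":0,"tx":0,"ty":0,"tz":0,"wz":0}]}}

```text
clock: 9.65
ee_pos: [0.5715, -0.007, 0.1654]
tool_rot: [-2.271, 2.158, -0.009]
ft_force: [0.0, -0.1, -1.3]
grip_width: 0.998
grasp_force: 0.0
```

Emit:
{"op": "move_arm", "data": {"steps": [{"hand":85,"wx":0,"wy":0,"tx":-56.5,"ty":0,"tz":0,"wz":0},{"hand":85,"wx":0,"wy":0,"tx":-56.5,"ty":0,"tz":0,"wz":0},{"hand":85,"wx":0,"wy":0,"tx":-56.5,"ty":0,"tz":0,"wz":0},{"hand":85,"wx":0,"wy":0,"tx":-56.5,"ty":0,"tz":0,"wz":0},{"hand":85,"wx":0,"wy":0,"tx":-56.5,"ty":0,"tz":0,"wz":0}]}}

```text
clock: 10.28
ee_pos: [0.5537, 0.2762, 0.1594]
tool_rot: [2.276, -2.165, -0.0]
ft_force: [1.0, -0.3, 0.6]
grip_width: 0.997
grasp_force: 0.0
```

Run:
```python
from h import *
p,d,s=snap('wrist','w6')
P=cloud('wrist',d,s['ee_pos'],s['tool_rot']);tins(P,.026,.055,70)
plan((.555,.2735,.008,-86.9))
```

```text
blob [429.5 192.3] [43.7 44.1] 0.0343 [483.  95.] 2891
blob [650.1 270.6] [43.9 43.7] 0.0343 [202. 179.] 2256
blob [555.1 273.2] [43.6 43.8] 0.0343 [315. 188.] 2130
blob [456.3 301.1] [43.6 44. ] 0.0342 [426. 224.] 2009
blob [685.4 368.3] [35.4  8.6] 0.0413 [169. 284.] 408
blob [862.3 510.6] [36.9  3.7] 0.0341 [ 14. 391.] 431
at [0.5541 0.2819 0.1592] yaw -86.96 tilt [-0.0013  0.0013 -0.    ]
-> (0.555, 0.2735, 0.008, -86.9) rows 3
  {"tx":2.8,"ty":-0.2,"tz":50.4,"wz":-0.0004}
  {"tx":2.8,"ty":-0.2,"tz":50.4,"wz":-0.0004}
  {"tx":2.8,"ty":-0.2,"tz":50.4,"wz":-0.0004}
```

Emit:
{"op": "move_arm", "data": {"steps": [{"hand":85,"wx":0,"wy":0,"tx":8.5,"ty":-1,"tz":50,"wz":0},{"hand":85,"wx":0,"wy":0,"tx":0,"ty":0,"tz":50,"wz":0},{"hand":85,"wx":0,"wy":0,"tx":0,"ty":0,"tz":44,"wz":0},{"hand":85,"wx":0,"wy":0,"tx":0,"ty":0,"tz":8,"wz":0},{"hand":30,"wx":0,"wy":0,"tx":0,"ty":0,"tz":0,"wz":0}]}}

```text
clock: 10.95
ee_pos: [0.5561, 0.2662, 0.0078]
tool_rot: [2.277, -2.165, 0.0]
ft_force: [-0.6, -0.2, 0.6]
grip_width: 0.817
grasp_force: 0.0
```

Emit:
{"op": "move_arm", "data": {"steps": [{"hand":30,"wx":0,"wy":0,"tx":0,"ty":0,"tz":0,"wz":0},{"hand":30,"wx":0,"wy":0,"tx":0,"ty":0,"tz":0,"wz":0},{"hand":30,"wx":0,"wy":0,"tx":0,"ty":0,"tz":0,"wz":0},{"hand":30,"wx":0,"wy":0,"tx":0,"ty":0,"tz":0,"wz":0}]}}

```text
clock: 11.45
ee_pos: [0.557, 0.267, 0.0096]
tool_rot: [-2.274, 2.162, -0.001]
ft_force: [-0.7, -0.3, 7.3]
grip_width: 0.503
grasp_force: 35.6
```

Emit:
{"op": "move_arm", "data": {"steps": [{"hand":30,"wx":0,"wy":0,"tx":0,"ty":0,"tz":-57,"wz":0},{"hand":30,"wx":0,"wy":0,"tx":0,"ty":0,"tz":-57,"wz":0},{"hand":30,"wx":0,"wy":0,"tx":54.5,"ty":0,"tz":0,"wz":0},{"hand":30,"wx":0,"wy":0,"tx":54.5,"ty":0,"tz":0,"wz":0},{"hand":30,"wx":0,"wy":0,"tx":54.5,"ty":0,"tz":0,"wz":0}]}}

```text
clock: 12.08
ee_pos: [0.5639, 0.1014, 0.1224]
tool_rot: [-2.276, 2.163, -0.001]
ft_force: [1.2, 0.4, -0.7]
grip_width: 0.502
grasp_force: 36.7
```

Emit:
{"op": "move_arm", "data": {"steps": [{"hand":30,"wx":0,"wy":0,"tx":54.5,"ty":0,"tz":0,"wz":0},{"hand":30,"wx":0,"wy":0,"tx":0,"ty":0,"tz":0,"wz":0}]}}

```text
clock: 12.32
ee_pos: [0.5663, 0.0451, 0.122]
tool_rot: [-2.271, 2.17, -0.0]
ft_force: [-0.6, 1.1, -1.3]
grip_width: 0.504
grasp_force: 36.7
```

Run:
```python
from h import *
s=sense();print(s['ft_force'],s['grip_width'],s['grasp_force'])
a=loc(-.182,.032);plan((a[0],a[1],.0235,-86.85))
```

```text
[-0.58764983  1.13653384 -1.26439476] 0.5043775162900774 36.7029869556427
at [0.5663 0.0451 0.122 ] yaw -87.38 tilt [-0.0004  0.0003 -0.    ]
-> (np.float64(0.5655165785068039), np.float64(0.05495071837435209), 0.0235, -86.85) rows 2
  {"tx":-5.0,"ty":0.1,"tz":49.3,"wz":-0.0046}
  {"tx":-5.0,"ty":0.1,"tz":49.3,"wz":-0.0046}
```

Emit:
{"op": "move_arm", "data": {"steps": [{"hand":30,"wx":0,"wy":0,"tx":-5,"ty":0,"tz":45,"wz":0},{"hand":30,"wx":0,"wy":0,"tx":0,"ty":0,"tz":40,"wz":0},{"hand":30,"wx":0,"wy":0,"tx":0,"ty":0,"tz":14,"wz":0},{"hand":30,"wx":0,"wy":0,"tx":0,"ty":0,"tz":0,"wz":0},{"hand":58,"wx":0,"wy":0,"tx":0,"ty":0,"tz":0,"wz":0}]}}

```text
clock: 12.95
ee_pos: [0.5674, 0.054, 0.0234]
tool_rot: [-2.276, 2.163, -0.001]
ft_force: [0.4, 0.0, 0.4]
grip_width: 0.674
grasp_force: 0.0
```

Emit:
{"op": "move_arm", "data": {"steps": [{"hand":58,"wx":0,"wy":0,"tx":0,"ty":0,"tz":0,"wz":0},{"hand":58,"wx":0,"wy":0,"tx":0,"ty":0,"tz":-20,"wz":0},{"hand":58,"wx":0,"wy":0,"tx":0,"ty":0,"tz":-55,"wz":0},{"hand":85,"wx":0,"wy":0,"tx":0,"ty":0,"tz":-62,"wz":0},{"hand":85,"wx":0,"wy":0,"tx":0,"ty":0,"tz":0,"wz":0}]}}

```text
clock: 13.58
ee_pos: [0.5695, 0.0543, 0.1655]
tool_rot: [-2.271, 2.158, -0.008]
ft_force: [-0.1, -0.2, -0.3]
grip_width: 0.996
grasp_force: 0.0
```

Emit:
{"op": "move_arm", "data": {"steps": [{"hand":85,"wx":0,"wy":0,"tx":-51.5,"ty":19.5,"tz":0,"wz":0},{"hand":85,"wx":0,"wy":0,"tx":-51.5,"ty":19.5,"tz":0,"wz":0},{"hand":85,"wx":0,"wy":0,"tx":-51.5,"ty":19.5,"tz":0,"wz":0},{"hand":85,"wx":0,"wy":0,"tx":-51.5,"ty":19.5,"tz":0,"wz":0},{"hand":85,"wx":0,"wy":0,"tx":-51.5,"ty":19.5,"tz":0,"wz":0}]}}

```text
clock: 14.2
ee_pos: [0.455, 0.307, 0.1595]
tool_rot: [-2.276, 2.165, 0.0]
ft_force: [1.7, 1.3, 0.3]
grip_width: 0.997
grasp_force: 0.0
```

Emit:
{"op": "move_arm", "data": {"steps": [{"hand":85,"wx":0,"wy":0,"tx":0,"ty":0,"tz":0,"wz":0},{"hand":85,"wx":0,"wy":0,"tx":0,"ty":0,"tz":0,"wz":0}]}}

```text
clock: 14.45
ee_pos: [0.4557, 0.3055, 0.1592]
tool_rot: [2.277, -2.164, -0.0]
ft_force: [0.9, -1.1, -0.1]
grip_width: 0.993
grasp_force: 0.0
```

Run:
```python
from h import *
p,d,s=snap('wrist','w7')
P=cloud('wrist',d,s['ee_pos'],s['tool_rot']);tins(P,.026,.055,70)
plan((.456,.301,.009,-86.9))
```

```text
blob [429.2 192.4] [43.5 43.7] 0.0344 [360.  47.] 3121
blob [650.2 271.1] [44.6 44.3] 0.0343 [ 78. 138.] 2690
blob [455.7 301.1] [43.7 43.7] 0.0343 [317. 187.] 2158
blob [744.3 523.6] [50.2 21.5] 0.0454 [ 22. 385.] 762
blob [527.7 513.6] [10.5 47. ] 0.0361 [236. 382.] 653
at [0.4561 0.305  0.1592] yaw -87.15 tilt [ 0.0005 -0.0004 -0.    ]
-> (0.456, 0.301, 0.009, -86.9) rows 3
  {"tx":1.3,"ty":0.1,"tz":50.1,"wz":-0.0014}
  {"tx":1.3,"ty":0.1,"tz":50.1,"wz":-0.0014}
  {"tx":1.3,"ty":0.1,"tz":50.1,"wz":-0.0014}
```

Emit:
{"op": "move_arm", "data": {"steps": [{"hand":85,"wx":0,"wy":0,"tx":4,"ty":0,"tz":50,"wz":0},{"hand":85,"wx":0,"wy":0,"tx":0,"ty":0,"tz":50,"wz":0},{"hand":85,"wx":0,"wy":0,"tx":0,"ty":0,"tz":42,"wz":0},{"hand":85,"wx":0,"wy":0,"tx":0,"ty":0,"tz":8,"wz":0},{"hand":30,"wx":0,"wy":0,"tx":0,"ty":0,"tz":0,"wz":0}]}}

```text
clock: 15.12
ee_pos: [0.4571, 0.3012, 0.0098]
tool_rot: [2.275, -2.166, 0.0]
ft_force: [-0.1, 0.2, -0.7]
grip_width: 0.811
grasp_force: 0.0
```

Emit:
{"op": "move_arm", "data": {"steps": [{"hand":30,"wx":0,"wy":0,"tx":0,"ty":0,"tz":0,"wz":0},{"hand":30,"wx":0,"wy":0,"tx":0,"ty":0,"tz":0,"wz":0},{"hand":30,"wx":0,"wy":0,"tx":0,"ty":0,"tz":0,"wz":0},{"hand":30,"wx":0,"wy":0,"tx":0,"ty":0,"tz":0,"wz":0}]}}

```text
clock: 15.62
ee_pos: [0.4574, 0.3025, 0.0113]
tool_rot: [-2.274, 2.162, -0.0]
ft_force: [0.5, -1.4, 7.3]
grip_width: 0.502
grasp_force: 35.3
```

Emit:
{"op": "move_arm", "data": {"steps": [{"hand":30,"wx":0,"wy":0,"tx":0,"ty":0,"tz":-57,"wz":0},{"hand":30,"wx":0,"wy":0,"tx":0,"ty":0,"tz":-57,"wz":0},{"hand":30,"wx":0,"wy":0,"tx":47,"ty":-24,"tz":0,"wz":0},{"hand":30,"wx":0,"wy":0,"tx":47,"ty":-24,"tz":0,"wz":0},{"hand":30,"wx":0,"wy":0,"tx":47,"ty":-24,"tz":0,"wz":0}]}}

```text
clock: 16.25
ee_pos: [0.536, 0.1634, 0.1246]
tool_rot: [-2.276, 2.163, -0.0]
ft_force: [1.2, 0.4, -1.5]
grip_width: 0.498
grasp_force: 36.6
```

Emit:
{"op": "move_arm", "data": {"steps": [{"hand":30,"wx":0,"wy":0,"tx":47,"ty":-24,"tz":0,"wz":0},{"hand":30,"wx":0,"wy":0,"tx":0,"ty":0,"tz":0,"wz":0},{"hand":30,"wx":0,"wy":0,"tx":0,"ty":0,"tz":0,"wz":0}]}}

```text
clock: 16.62
ee_pos: [0.5616, 0.1185, 0.1238]
tool_rot: [-2.275, 2.166, 0.0]
ft_force: [0.8, 0.0, -0.9]
grip_width: 0.504
grasp_force: 36.6
```

Run:
```python
from h import *
s=sense();print(s['ft_force'],s['grip_width'],s['grasp_force'])
a=loc(-.182,.095);plan((a[0],a[1],.0235,-86.85))
```

```text
[ 0.83306475  0.01535752 -0.94969609] 0.504030488638431 36.609172224998474
at [0.5616 0.1185 0.1238] yaw -87.2 tilt [-0.0005  0.0005 -0.    ]
-> (np.float64(0.5620547171723198), np.float64(0.11785553151373598), 0.0235, -86.85) rows 2
  {"tx":0.3,"ty":-0.2,"tz":50.2,"wz":-0.0030}
  {"tx":0.3,"ty":-0.2,"tz":50.2,"wz":-0.0030}
```

Emit:
{"op": "move_arm", "data": {"steps": [{"hand":30,"wx":0,"wy":0,"tx":0,"ty":0,"tz":45,"wz":0},{"hand":30,"wx":0,"wy":0,"tx":0,"ty":0,"tz":40,"wz":0},{"hand":30,"wx":0,"wy":0,"tx":0,"ty":0,"tz":14,"wz":0},{"hand":30,"wx":0,"wy":0,"tx":0,"ty":0,"tz":0,"wz":0},{"hand":58,"wx":0,"wy":0,"tx":0,"ty":0,"tz":0,"wz":0}]}}

```text
clock: 17.25
ee_pos: [0.5626, 0.1199, 0.0255]
tool_rot: [-2.276, 2.162, -0.001]
ft_force: [-0.1, 0.4, 0.5]
grip_width: 0.676
grasp_force: 0.0
```

Emit:
{"op": "move_arm", "data": {"steps": [{"hand":58,"wx":0,"wy":0,"tx":0,"ty":0,"tz":0,"wz":0},{"hand":58,"wx":0,"wy":0,"tx":0,"ty":0,"tz":-20,"wz":0},{"hand":58,"wx":0,"wy":0,"tx":0,"ty":0,"tz":-55,"wz":0},{"hand":85,"wx":0,"wy":0,"tx":-10,"ty":0,"tz":-60,"wz":0},{"hand":85,"wx":0,"wy":0,"tx":-30,"ty":0,"tz":-50,"wz":0}]}}

```text
clock: 17.88
ee_pos: [0.5595, 0.1582, 0.2124]
tool_rot: [-2.274, 2.166, -0.001]
ft_force: [1.3, 0.9, -0.3]
grip_width: 0.996
grasp_force: 0.0
```

Emit:
{"op": "move_arm", "data": {"steps": [{"hand":85,"wx":0,"wy":0,"tx":-20,"ty":0,"tz":-40,"wz":0},{"hand":85,"wx":0,"wy":0,"tx":0,"ty":0,"tz":0,"wz":0},{"hand":85,"wx":0,"wy":0,"tx":0,"ty":0,"tz":0,"wz":0}]}}

```text
clock: 18.25
ee_pos: [0.5581, 0.1785, 0.2491]
tool_rot: [2.276, -2.165, -0.001]
ft_force: [0.1, -0.0, 0.5]
grip_width: 0.995
grasp_force: 0.0
```

Run:
```python
from h import *
p,d,s=snap('wrist','w8')
P=cloud('wrist',d,s['ee_pos'],s['tool_rot']);tins(P,.026,.036,70);print('drawer');tins(P,.043,.0515,60)
L=(P[...,:2]-C)@np.stack([EX,EY],1)
for nm,lo,hi in(('roof',.08,.09),('bar',.05,.065),('strap',.097,.106),('post',.115,.14),('knob',.14,.16)):
    k=(P[...,2]>lo)&(P[...,2]<hi)&(abs(L[...,1])<.16)&(L[...,0]<.05)&(L[...,0]>(-.3 if nm in('bar','roof') else -.11))
    if nm=='bar': k&=L[...,0]<-.262
    q=L[k]; print(nm,len(q),np.percentile(q,[1,50,99],axis=0).round(4).tolist() if len(q) else 0)
s=sense();print(s['ee_pos'],s['ft_force'])
```

```text
blob [429.8 191.8] [43.7 43.2] 0.0341 [431. 185.] 1229
blob [650.2 270.4] [43.6 43.7] 0.0342 [235. 239.] 1059
drawer
blob [562.9  61.1] [43.6 43.2] 0.0484 [318.  49.] 1881
blob [556.9 118.6] [43.7 43.6] 0.0483 [321. 112.] 1577
roof 28127 [[-0.2567, 0.0057], [-0.0363, 0.0714], [0.0486, 0.1431]]
bar 569 [[-0.2909, 0.0004], [-0.2825, 0.016], [-0.2652, 0.0233]]
strap 2203 [[-0.07, 0.0414], [-0.0597, 0.0937], [-0.0451, 0.1347]]
post 823 [[-0.0748, 0.0342], [-0.0688, 0.0621], [-0.0538, 0.1271]]
knob 3451 [[-0.0739, 0.0345], [-0.0563, 0.0533], [-0.0355, 0.0733]]
[0.55794264 0.17813402 0.24850838] [-0.30070907  0.37662117 -0.15769279]
```

View pics/w8.png

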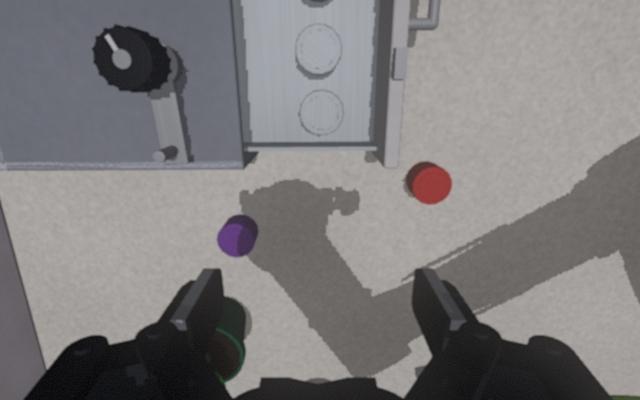

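Both left slots hold upright tins at (318,49) and (321,112), the knob is at (130,57), and the hasp points left with its post at (165,155).

Run:
```python
from h import *
a=loc(-.335,-.03);plan((a[0],a[1],.2,-86.85),(a[0],a[1],.04,-86.85))
```

```text
at [0.5579 0.1781 0.2485] yaw -87.14 tilt [ 0.0015 -0.0004 -0.    ]
-> (np.float64(0.41615465775144317), np.float64(-0.01536298319418546), 0.2, -86.85) rows 5
  {"tx":37.2,"ty":30.3,"tz":9.7,"wz":-0.0010}
  {"tx":37.2,"ty":30.3,"tz":9.7,"wz":-0.0010}
  {"tx":37.2,"ty":30.3,"tz":9.7,"wz":-0.0010}
  {"tx":37.1,"ty":30.4,"tz":9.7,"wz":-0.0010}
  {"tx":37.1,"ty":30.4,"tz":9.7,"wz":-0.0010}
-> (np.float64(0.41615465775144317), np.float64(-0.01536298319418546), 0.04, -86.85) rows 3
  {"tx":0.0,"ty":0.0,"tz":53.3,"wz":-0.0000}
  {"tx":0.0,"ty":0.0,"tz":53.3,"wz":-0.0000}
  {"tx":0.0,"ty":0.0,"tz":53.3,"wz":-0.0000}
```

Emit:
{"op": "move_arm", "data": {"steps": [{"hand":0,"wx":0,"wy":0,"tx":37,"ty":30,"tz":10,"wz":0},{"hand":0,"wx":0,"wy":0,"tx":37,"ty":30,"tz":10,"wz":0},{"hand":0,"wx":0,"wy":0,"tx":37,"ty":30,"tz":10,"wz":0},{"hand":0,"wx":0,"wy":0,"tx":37,"ty":30,"tz":10,"wz":0},{"hand":0,"wx":0,"wy":0,"tx":37,"ty":30,"tz":10,"wz":0}]}}

```text
clock: 18.92
ee_pos: [0.4162, -0.0155, 0.198]
tool_rot: [2.274, -2.164, -0.001]
ft_force: [0.2, -0.5, 0.1]
grip_width: 0.003
grasp_force: 0.0
```

Emit:
{"op": "move_arm", "data": {"steps": [{"hand":0,"wx":0,"wy":0,"tx":0,"ty":0,"tz":0,"wz":0},{"hand":0,"wx":0,"wy":0,"tx":0,"ty":0,"tz":0,"wz":0}]}}

```text
clock: 19.18
ee_pos: [0.418, -0.0141, 0.199]
tool_rot: [2.275, -2.166, -0.0]
ft_force: [0.3, 0.5, 0.7]
grip_width: -0.004
grasp_force: 0.0
```

Run:
```python
from h import *
p,d,s=snap('wrist','w9')
P=cloud('wrist',d,s['ee_pos'],s['tool_rot']);tins(P,.026,.036,70);print('drawer');tins(P,.043,.0515,60)
L=(P[...,:2]-C)@np.stack([EX,EY],1)
k=(P[...,2]>.05)&(P[...,2]<.065)&(L[...,0]<-.262)&(L[...,0]>-.31)&(abs(L[...,1])<.12);q=L[k];print(np.percentile(q,[1,50,99],axis=0).round(4))
print(s['ee_pos'],s['grip_width'],s['qpos'].round(2))
t=snap('top','t2')[0]
```

```text
blob [496.9 -96.9] [ 0.9 61.8] 0.031 [231.  83.] 208
blob [555.6 -75.7] [17.4 42.7] 0.0311 [171. 104.] 214
blob [552.9 -14.4] [14.4 40.7] 0.0314 [178. 171.] 207
blob [553.6  51.3] [18.  42.9] 0.0312 [182. 233.] 231
blob [549.2 106.8] [18.3 42.6] 0.0312 [190. 281.] 231
drawer
blob [568.9 -73.3] [44.5 43.6] 0.0484 [144. 108.] 2268
blob [565.2  -6.8] [43.3 43.7] 0.0482 [156. 184.] 1833
blob [562.3  60.5] [43.5 43.9] 0.0482 [166. 250.] 1522
blob [556.  117.8] [43.3 43.9] 0.0482 [178. 300.] 1296
[[-0.2919 -0.0864]
 [-0.2858 -0.0405]
 [-0.2626  0.0212]]
[ 0.41804586 -0.01412906  0.19903767] -0.003774785764770365 [ 0.44 -0.05 -0.57  0.   -1.06 -0.39]
```

View pics/w9.png

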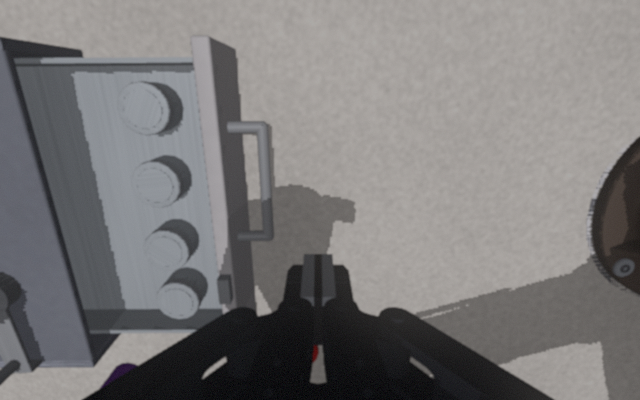

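All four tins stand upright in the drawer, at (148,108), (158,184), (168,248) and (180,299). The bar lies at (265,180), ahead of the shut fingers.

Emit:
{"op": "move_arm", "data": {"steps": [{"hand":0,"wx":0,"wy":0,"tx":3,"ty":0,"tz":55,"wz":0},{"hand":0,"wx":0,"wy":0,"tx":0,"ty":0,"tz":55,"wz":0},{"hand":0,"wx":0,"wy":0,"tx":0,"ty":0,"tz":50,"wz":0},{"hand":0,"wx":0,"wy":0,"tx":0,"ty":-10,"tz":0,"wz":0},{"hand":0,"wx":0,"wy":0,"tx":0,"ty":-8,"tz":0,"wz":0}]}}

```text
clock: 19.9
ee_pos: [0.4386, -0.015, 0.0406]
tool_rot: [-2.277, 2.163, -0.001]
ft_force: [0.5, -0.4, -0.2]
grip_width: 0.001
grasp_force: 0.0
```

Emit:
{"op": "move_arm", "data": {"steps": [{"hand":0,"wx":0,"wy":0,"tx":0,"ty":-8,"tz":0,"wz":0},{"hand":0,"wx":0,"wy":0,"tx":0,"ty":-10,"tz":0,"wz":0},{"hand":0,"wx":0,"wy":0,"tx":0,"ty":-12,"tz":0,"wz":0},{"hand":0,"wx":0,"wy":0,"tx":0,"ty":-12,"tz":0,"wz":0},{"hand":0,"wx":0,"wy":0,"tx":0,"ty":-12,"tz":0,"wz":0}]}}

```text
clock: 20.52
ee_pos: [0.4911, -0.0131, 0.0394]
tool_rot: [2.276, -2.165, 0.0]
ft_force: [-1.9, -0.1, 1.2]
grip_width: 0.003
grasp_force: 1.0
```

Emit:
{"op": "move_arm", "data": {"steps": [{"hand":0,"wx":0,"wy":0,"tx":0,"ty":-12,"tz":0,"wz":0},{"hand":0,"wx":0,"wy":0,"tx":0,"ty":-12,"tz":0,"wz":0},{"hand":0,"wx":0,"wy":0,"tx":0,"ty":-12,"tz":0,"wz":0},{"hand":0,"wx":0,"wy":0,"tx":0,"ty":-12,"tz":0,"wz":0},{"hand":0,"wx":0,"wy":0,"tx":0,"ty":-10,"tz":0,"wz":0}]}}

```text
clock: 21.15
ee_pos: [0.5489, -0.0101, 0.0392]
tool_rot: [2.276, -2.165, -0.0]
ft_force: [-1.5, 0.1, 1.3]
grip_width: -0.002
grasp_force: 0.9
```

Run:
```python
from h import *
s=sense();print(((s['ee_pos'][:2]-C)@np.stack([EX,EY],1)).round(4),s['ee_pos'],s['ft_force'])
```

```text
[-0.2022 -0.032 ] [ 0.5488665  -0.01010254  0.03917355] [-1.51193123  0.14837785  1.30275061]
```

Emit:
{"op": "move_arm", "data": {"steps": [{"hand":0,"wx":0,"wy":0,"tx":0,"ty":-7,"tz":0,"wz":0},{"hand":0,"wx":0,"wy":0,"tx":0,"ty":-6,"tz":0,"wz":0},{"hand":0,"wx":0,"wy":0,"tx":0,"ty":-5,"tz":0,"wz":0},{"hand":0,"wx":0,"wy":0,"tx":0,"ty":-4,"tz":0,"wz":0},{"hand":0,"wx":0,"wy":0,"tx":0,"ty":-3,"tz":0,"wz":0}]}}

```text
clock: 21.78
ee_pos: [0.5701, -0.0095, 0.0388]
tool_rot: [2.272, -2.163, -0.005]
ft_force: [-9.4, 2.4, 5.8]
grip_width: 0.003
grasp_force: 4.6
```

Emit:
{"op": "move_arm", "data": {"steps": [{"hand":0,"wx":0,"wy":0,"tx":0,"ty":-3,"tz":0,"wz":0},{"hand":0,"wx":0,"wy":0,"tx":0,"ty":0,"tz":0,"wz":0}]}}

```text
clock: 22.02
ee_pos: [0.5755, -0.009, 0.039]
tool_rot: [2.275, -2.165, -0.001]
ft_force: [-2.3, -0.4, -1.3]
grip_width: -0.001
grasp_force: 1.4
```

Emit:
{"op": "move_arm", "data": {"steps": [{"hand":0,"wx":0,"wy":0,"tx":0,"ty":-3,"tz":0,"wz":0},{"hand":0,"wx":0,"wy":0,"tx":0,"ty":0,"tz":0,"wz":0}]}}

```text
clock: 22.28
ee_pos: [0.5777, -0.009, 0.0389]
tool_rot: [2.274, -2.164, -0.003]
ft_force: [-6.9, -0.6, 1.7]
grip_width: 0.001
grasp_force: 3.4
```

Emit:
{"op": "move_arm", "data": {"steps": [{"hand":0,"wx":0,"wy":0,"tx":0,"ty":-3,"tz":0,"wz":0},{"hand":0,"wx":0,"wy":0,"tx":0,"ty":0,"tz":0,"wz":0}]}}

```text
clock: 22.52
ee_pos: [0.5779, -0.0092, 0.0387]
tool_rot: [2.271, -2.162, -0.007]
ft_force: [-14.8, 2.7, 8.6]
grip_width: -0.003
grasp_force: 7.9
```

The drawer passed its click (9 N dropping to 2 N) and stopped hard. Next I look at the hasp.

Run:
```python
from h import *
a=loc(-.24,-.03);b=loc(-.10,.13);plan((a[0],a[1],.039,-86.85),(a[0],a[1],.2,-86.85),(b[0],b[1],.22,-86.85))
```

```text
at [ 0.5779 -0.0092  0.0387] yaw -87.19 tilt [ 0.0076 -0.0008 -0.    ]
-> (np.float64(0.5110111220092443), np.float64(-0.010142716102503113), 0.039, -86.85) rows 2
  {"tx":-1.2,"ty":33.4,"tz":-0.2,"wz":-0.0030}
  {"tx":-1.3,"ty":33.4,"tz":-0.2,"wz":-0.0030}
-> (np.float64(0.5110111220092443), np.float64(-0.010142716102503113), 0.2, -86.85) rows 3
  {"tx":0.0,"ty":0.0,"tz":-53.7,"wz":-0.0000}
  {"tx":0.0,"ty":0.0,"tz":-53.7,"wz":-0.0000}
  {"tx":0.0,"ty":0.0,"tz":-53.7,"wz":-0.0000}
-> (np.float64(0.6420075668663283), np.float64(0.15730856467732535), 0.22, -86.85) rows 4
  {"tx":-40.0,"ty":-35.0,"tz":-5.0,"wz":-0.0000}
  {"tx":-40.0,"ty":-35.0,"tz":-5.0,"wz":-0.0000}
  {"tx":-40.0,"ty":-35.0,"tz":-5.0,"wz":-0.0000}
  {"tx":-40.0,"ty":-35.0,"tz":-5.0,"wz":-0.0000}
```

Emit:
{"op": "move_arm", "data": {"steps": [{"hand":0,"wx":0,"wy":0,"tx":0,"ty":35,"tz":0,"wz":0},{"hand":0,"wx":0,"wy":0,"tx":0,"ty":35,"tz":-10,"wz":0},{"hand":0,"wx":0,"wy":0,"tx":0,"ty":0,"tz":-55,"wz":0},{"hand":0,"wx":0,"wy":0,"tx":0,"ty":0,"tz":-55,"wz":0},{"hand":0,"wx":0,"wy":0,"tx":0,"ty":0,"tz":-45,"wz":0}]}}

```text
clock: 23.15
ee_pos: [0.5137, -0.0117, 0.2077]
tool_rot: [-2.274, 2.162, -0.004]
ft_force: [1.0, 0.1, -0.2]
grip_width: -0.002
grasp_force: 0.0
```

Emit:
{"op": "move_arm", "data": {"steps": [{"hand":40,"wx":0,"wy":0,"tx":-40,"ty":-35,"tz":-5,"wz":0},{"hand":40,"wx":0,"wy":0,"tx":-40,"ty":-35,"tz":-5,"wz":0},{"hand":40,"wx":0,"wy":0,"tx":-40,"ty":-35,"tz":-5,"wz":0},{"hand":40,"wx":0,"wy":0,"tx":-40,"ty":-35,"tz":0,"wz":0},{"hand":40,"wx":0,"wy":0,"tx":0,"ty":0,"tz":0,"wz":0}]}}

```text
clock: 23.78
ee_pos: [0.6465, 0.1577, 0.2185]
tool_rot: [-2.278, 2.162, -0.001]
ft_force: [-0.6, 0.0, -0.5]
grip_width: 0.47
grasp_force: 0.0
```

Emit:
{"op": "move_arm", "data": {"steps": [{"hand":40,"wx":0,"wy":0,"tx":0,"ty":0,"tz":0,"wz":0}]}}

```text
clock: 23.9
ee_pos: [0.6444, 0.155, 0.2192]
tool_rot: [-2.277, 2.165, -0.001]
ft_force: [0.0, -0.5, -0.2]
grip_width: 0.469
grasp_force: 0.0
```

Run:
```python
from h import *
p,d,s=snap('wrist','w10')
P=cloud('wrist',d,s['ee_pos'],s['tool_rot'])
L=(P[...,:2]-C)@np.stack([EX,EY],1)
for nm,lo,hi,b in(('roof',.08,.09,(-.3,.2,-.2,.2)),('strap',.096,.106,(-.11,.0,.03,.16)),('post',.124,.135,(-.09,-.03,.1,.16)),('knobtop',.138,.17,(-.11,.0,0,.1))):
    k=(P[...,2]>lo)&(P[...,2]<hi)&(L[...,0]>b[0])&(L[...,0]<b[1])&(L[...,1]>b[2])&(L[...,1]<b[3])
    q=L[k]; print(nm,len(q),(np.percentile(q,[1,50,99],axis=0).round(4).tolist(),np.median(P[k][:,2]).round(4)) if len(q) else 0)
    if nm in('post','knobtop') and len(q)>5: print(cv2.minEnclosingCircle((q*1000).astype(np.float32)))
print(s['ee_pos'],s['ft_force'],s['grip_width'])
```

```text
roof 57658 ([[-0.1249, -0.0157], [0.0065, 0.0479], [0.1141, 0.1426]], np.float64(0.0851))
strap 1746 ([[-0.0677, 0.0746], [-0.0577, 0.1011], [-0.0452, 0.1339]], np.float64(0.101))
post 155 ([[-0.0618, 0.1186], [-0.0574, 0.1228], [-0.0526, 0.1276]], np.float64(0.1287))
((-57.22332000732422, 123.33477783203125), 5.008148193359375)
knobtop 3643 ([[-0.0733, 0.0345], [-0.0546, 0.0526], [-0.0352, 0.0722]], np.float64(0.1503))
((-53.648590087890625, 53.47460174560547), 21.314496994018555)
[0.64437779 0.1549531  0.21918371] [ 0.01358098 -0.48090192 -0.17675896] 0.46917780517308055
```

View pics/w10.png

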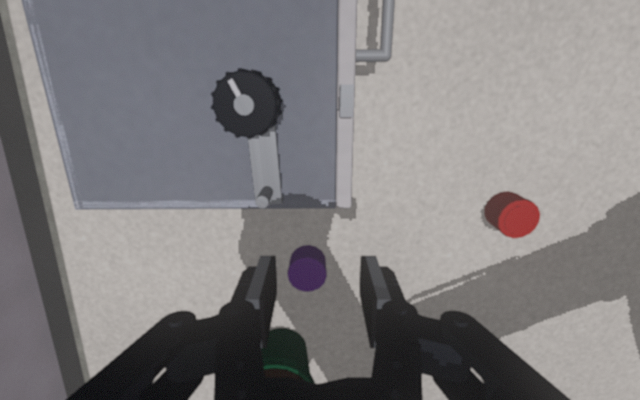

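The picture shows the drawer shut, the knob at (247,103) and the post at (264,197). Their spacing of 70.1 mm matches the sizes given.

```bash
cat >> h.py <<'E'
Q=np.array([-.0543,.0533])
E
python3 - <<'E'
from h import *
b=loc(-.0572,.1233);print(b)
plan((b[0],b[1],.15,-86.85),(b[0],b[1],.1065,-86.85))
E
```

```text
[0.68511107 0.15297056]
at [0.6441 0.1545 0.2196] yaw -87.14 tilt [-0.0007  0.0001 -0.    ]
-> (np.float64(0.6851110664426246), np.float64(0.15297055542465943), 0.15, -86.85) rows 2
  {"tx":1.8,"ty":-20.4,"tz":34.8,"wz":-0.0025}
  {"tx":1.8,"ty":-20.4,"tz":34.8,"wz":-0.0025}
-> (np.float64(0.6851110664426246), np.float64(0.15297055542465943), 0.1065, -86.85) rows 1
  {"tx":0.0,"ty":0.0,"tz":43.5,"wz":-0.0000}
```

Emit:
{"op": "move_arm", "data": {"steps": [{"hand":40,"wx":0,"wy":0,"tx":2,"ty":-20.5,"tz":35,"wz":0},{"hand":40,"wx":0,"wy":0,"tx":2,"ty":-20.5,"tz":35,"wz":0},{"hand":40,"wx":0,"wy":0,"tx":0,"ty":0,"tz":30,"wz":0},{"hand":40,"wx":0,"wy":0,"tx":0,"ty":0,"tz":13,"wz":0},{"hand":40,"wx":0,"wy":0,"tx":0,"ty":0,"tz":0,"wz":0}]}}

```text
clock: 24.58
ee_pos: [0.6848, 0.1522, 0.1065]
tool_rot: [2.276, -2.165, 0.0]
ft_force: [-0.2, -0.8, 0.8]
grip_width: 0.47
grasp_force: 0.0
```

Emit:
{"op": "move_arm", "data": {"steps": [{"hand":5,"wx":0,"wy":0,"tx":0,"ty":0,"tz":0,"wz":0},{"hand":5,"wx":0,"wy":0,"tx":0,"ty":0,"tz":0,"wz":0},{"hand":5,"wx":0,"wy":0,"tx":0,"ty":0,"tz":0,"wz":0},{"hand":5,"wx":0,"wy":0,"tx":0,"ty":0,"tz":0,"wz":0}], "force": 25}}

```text
clock: 25.08
ee_pos: [0.686, 0.1532, 0.1081]
tool_rot: [-2.275, 2.163, -0.002]
ft_force: [-0.1, -0.2, 6.3]
grip_width: 0.103
grasp_force: 25.7
```

Run:
```python
from h import *
s=sense();l=(s['ee_pos'][:2]-C)@np.stack([EX,EY],1);print(l,s['grip_width'],s['ft_force'])
a0=np.degrees(np.arctan2(*(l-Q)[::-1]));r=np.hypot(*(l-Q));print(a0,r)
w=[]
for k in range(1,11):
    a=np.radians(a0+(181-a0)*k/10);x=loc(*(Q+.07*np.array([np.cos(a),np.sin(a)])));w.append((x[0],x[1],s['ee_pos'][2],-86.9+(181-a0)*k/10))
plan(*w)
```

```text
[-0.05630346  0.12352427] 0.10324638340407309 [-0.10144357 -0.1590689   6.26244175]
91.6341722988655 0.07025283814928576
at [0.686  0.1532 0.1081] yaw -87.1 tilt [-0.0026  0.0007 -0.    ]
-> (np.float64(0.675249892614289), np.float64(0.15123810253414208), np.float64(0.10813155696604441), np.float64(-77.96341722988656)) rows 1
  {"tx":1.5,"ty":10.8,"tz":0.0,"wz":-0.1595}
-> (np.float64(0.6648878661590115), np.float64(0.14783343654767606), np.float64(0.10813155696604441), np.float64(-69.02683445977311)) rows 1
  {"tx":1.2,"ty":10.8,"tz":0.0,"wz":-0.1560}
-> (np.float64(0.655180510304708), np.float64(0.1428604510201296), np.float64(0.10813155696604441), np.float64(-60.09025168965965)) rows 1
  {"tx":1.2,"ty":10.8,"tz":0.0,"wz":-0.1560}
-> (np.float64(0.646363502500682), np.float64(0.1364398812539008), np.float64(0.10813155696604441), np.float64(-51.153668919546206)) rows 1
  {"tx":1.2,"ty":10.8,"tz":0.0,"wz":-0.1560}
-> (np.float64(0.6386509041186325), np.float64(0.12872760733912872), np.float64(0.10813155696604441), np.float64(-42.21708614943275)) rows 1
  {"tx":1.2,"ty":10.8,"tz":0.0,
[... 242 characters left out ...]
4(0.11020372303158123), np.float64(0.10813155696604441), np.float64(-24.343920609205853)) rows 1
  {"tx":1.2,"ty":10.8,"tz":0.0,"wz":-0.1560}
-> (np.float64(0.6238514675819962), np.float64(0.09984183982201833), np.float64(0.10813155696604441), np.float64(-15.407337839092406)) rows 1
  {"tx":1.2,"ty":10.8,"tz":0.0,"wz":-0.1560}
-> (np.float64(0.6220973275170646), np.float64(0.08907678824890122), np.float64(0.10813155696604441), np.float64(-6.470755068978946)) rows 1
  {"tx":1.2,"ty":10.8,"tz":0.0,"wz":-0.1560}
-> (np.float64(0.6220367367295274), np.float64(0.07816992474486248), np.float64(0.10813155696604441), np.float64(2.4658277011345007)) rows 1
  {"tx":1.2,"ty":10.8,"tz":0.0,"wz":-0.1560}
```

Emit:
{"op": "move_arm", "data": {"steps": [{"hand":5,"wx":0,"wy":0,"tx":1.2,"ty":10.8,"tz":0,"wz":-0.156},{"hand":5,"wx":0,"wy":0,"tx":1.2,"ty":10.8,"tz":0,"wz":-0.156},{"hand":5,"wx":0,"wy":0,"tx":1.2,"ty":10.8,"tz":0,"wz":-0.156},{"hand":5,"wx":0,"wy":0,"tx":1.2,"ty":10.8,"tz":0,"wz":-0.156},{"hand":5,"wx":0,"wy":0,"tx":1.2,"ty":10.8,"tz":0,"wz":-0.156}]}}

```text
clock: 25.7
ee_pos: [0.6393, 0.1286, 0.1081]
tool_rot: [-2.93, 1.128, -0.005]
ft_force: [4.7, -3.7, 3.8]
grip_width: 0.101
grasp_force: 25.5
```

Emit:
{"op": "move_arm", "data": {"steps": [{"hand":5,"wx":0,"wy":0,"tx":1.2,"ty":10.8,"tz":0,"wz":-0.156},{"hand":5,"wx":0,"wy":0,"tx":1.2,"ty":10.8,"tz":0,"wz":-0.156},{"hand":5,"wx":0,"wy":0,"tx":1.2,"ty":10.8,"tz":0,"wz":-0.156},{"hand":5,"wx":0,"wy":0,"tx":0.6,"ty":8,"tz":0,"wz":-0.12},{"hand":5,"wx":0,"wy":0,"tx":0,"ty":0,"tz":0,"wz":0}]}}

```text
clock: 26.32
ee_pos: [0.6234, 0.0918, 0.1081]
tool_rot: [-3.132, 0.239, -0.006]
ft_force: [2.7, -2.7, 6.5]
grip_width: 0.102
grasp_force: 25.7
```

Run:
```python
from h import *
s=sense();l=(s['ee_pos'][:2]-C)@np.stack([EX,EY],1);print(l,s['grip_width'],s['ft_force'],s['qpos'].round(2))
print('swing',np.arctan2(*(l-Q)[::-1])-np.pi/2,np.hypot(*(l-Q)))
plan()
```

```text
[-0.12220269  0.06565009] 0.10180549480878845 [ 2.66053197 -2.73886846  6.45350058] [ 0.46  0.38 -0.25  0.   -0.93  0.96]
swing 1.3908837159992977 0.06901666700606164
at [0.6234 0.0918 0.1081] yaw -8.74 tilt [-0.0012 -0.0039  0.    ]
```

Emit:
{"op": "move_arm", "data": {"steps": [{"hand":5,"wx":0,"wy":0,"tx":0.5,"ty":6,"tz":0,"wz":-0.08},{"hand":5,"wx":0,"wy":0,"tx":0.3,"ty":5,"tz":0,"wz":-0.07},{"hand":5,"wx":0,"wy":0,"tx":0,"ty":2,"tz":0,"wz":0},{"hand":5,"wx":0,"wy":0,"tx":0,"ty":0,"tz":0,"wz":0}]}}

```text
clock: 26.82
ee_pos: [0.6229, 0.0797, 0.108]
tool_rot: [-3.141, 0.007, -0.006]
ft_force: [3.2, -0.9, 6.9]
grip_width: 0.105
grasp_force: 25.8
```

Emit:
{"op": "move_arm", "data": {"steps": [{"hand":5,"wx":0,"wy":0,"tx":0,"ty":2,"tz":0,"wz":0},{"hand":5,"wx":0,"wy":0,"tx":0,"ty":0,"tz":0,"wz":0}]}}

```text
clock: 27.08
ee_pos: [0.623, 0.0792, 0.108]
tool_rot: [-3.139, 0.006, -0.007]
ft_force: [0.9, 5.3, 6.4]
grip_width: 0.104
grasp_force: 25.8
```

Run:
```python
from h import *
s=sense();l=(s['ee_pos'][:2]-C)@np.stack([EX,EY],1);print(l,s['grip_width'],s['ft_force'],s['qpos'].round(2))
print('swing',np.arctan2(*(l-Q)[::-1])-np.pi/2,np.hypot(*(l-Q)))
plan()
```

```text
[-0.12327298  0.0530062 ] 0.10424489866923418 [0.92614681 5.26892388 6.38416991] [ 0.44  0.38 -0.26 -0.   -0.93  1.13]
swing -4.708129302726475 0.0689736107247603
at [0.623  0.0792 0.108 ] yaw -0.23 tilt [-0.0027 -0.0045  0.    ]
```

Run:
```python
from h import *
k=loc(*Q);print(k)
plan((.623,.0792,.19,0),(k[0],k[1],.19,100),(k[0],k[1],.114,100))
```

```text
[0.6918532  0.08323567]
at [0.623  0.0792 0.108 ] yaw -0.23 tilt [-0.0027 -0.0045  0.    ]
-> (0.623, 0.0792, 0.19, 0) rows 2
  {"tx":-0.0,"ty":-0.0,"tz":-41.0,"wz":-0.0020}
  {"tx":-0.0,"ty":-0.0,"tz":-41.0,"wz":-0.0020}
-> (np.float64(0.6918531974191023), np.float64(0.08323567412486788), 0.19, 100) rows 10
  {"tx":6.9,"ty":-0.4,"tz":0.0,"wz":-0.1745}
  {"tx":6.9,"ty":0.8,"tz":0.0,"wz":-0.1745}
  {"tx":6.6,"ty":2.0,"tz":0.0,"wz":-0.1745}
  {"tx":6.2,"ty":3.1,"tz":0.0,"wz":-0.1745}
  {"tx":5.5,"ty":4.1,"tz":0.0,"wz":-0.1745}
  {"tx":4.7,"ty":5.0,"tz":0.0,"wz":-0.1745}
  {"tx":3.8,"ty":5.8,"tz":0.0,"wz":-0.1745}
  {"tx":2.7,"ty":6.3,"tz":0.0,"wz":-0.1745}
  {"tx":1.6,"ty":6.7,"tz":0.0,"wz":-0.1745}
  {"tx":0.4,"ty":6.9,"tz":0.0,"wz":-0.1745}
-> (np.float64(0.6918531974191023), np.float64(0.08323567412486788), 0.114, 100) rows 2
  {"tx":0.0,"ty":0.0,"tz":38.0,"wz":-0.0000}
  {"tx":0.0,"ty":0.0,"tz":38.0,"wz":-0.0000}
```

Emit:
{"op": "move_arm", "data": {"steps": [{"hand":35,"wx":0,"wy":0,"tx":0,"ty":-2,"tz":0,"wz":0},{"hand":35,"wx":0,"wy":0,"tx":0,"ty":0,"tz":0,"wz":0},{"hand":62,"wx":0,"wy":0,"tx":0,"ty":0,"tz":-41,"wz":0},{"hand":62,"wx":0,"wy":0,"tx":0,"ty":0,"tz":-41,"wz":0},{"hand":62,"wx":0,"wy":0,"tx":6.9,"ty":-0.4,"tz":0,"wz":-0.1745}], "force": 50}}

```text
clock: 27.7
ee_pos: [0.6294, 0.0797, 0.192]
tool_rot: [-3.129, -0.274, -0.008]
ft_force: [0.5, -0.4, -0.9]
grip_width: 0.723
grasp_force: 0.0
```

Emit:
{"op": "move_arm", "data": {"steps": [{"hand":62,"wx":0,"wy":0,"tx":6.9,"ty":0.8,"tz":0,"wz":-0.1745},{"hand":62,"wx":0,"wy":0,"tx":6.6,"ty":2,"tz":0,"wz":-0.1745},{"hand":62,"wx":0,"wy":0,"tx":6.2,"ty":3.1,"tz":0,"wz":-0.1745},{"hand":62,"wx":0,"wy":0,"tx":5.5,"ty":4.1,"tz":0,"wz":-0.1745},{"hand":62,"wx":0,"wy":0,"tx":4.7,"ty":5,"tz":0,"wz":-0.1745}]}}

```text
clock: 28.32
ee_pos: [0.6621, 0.0811, 0.1875]
tool_rot: [-2.719, -1.573, 0.003]
ft_force: [-0.5, -1.0, 0.5]
grip_width: 0.727
grasp_force: 0.0
```

Emit:
{"op": "move_arm", "data": {"steps": [{"hand":62,"wx":0,"wy":0,"tx":3.8,"ty":5.8,"tz":0,"wz":-0.1745},{"hand":62,"wx":0,"wy":0,"tx":2.7,"ty":6.3,"tz":0,"wz":-0.1745},{"hand":62,"wx":0,"wy":0,"tx":1.6,"ty":6.7,"tz":0,"wz":-0.1745},{"hand":62,"wx":0,"wy":0,"tx":0.4,"ty":6.9,"tz":0,"wz":-0.1745},{"hand":62,"wx":0,"wy":0,"tx":0,"ty":0,"tz":0,"wz":0}]}}

```text
clock: 28.95
ee_pos: [0.6897, 0.0826, 0.1874]
tool_rot: [-2.025, -2.401, 0.002]
ft_force: [0.2, -0.1, -1.1]
grip_width: 0.724
grasp_force: 0.0
```

Run:
```python
from h import *
k=loc(*Q);print(k,sense()['qpos'].round(3))
plan((k[0],k[1],.114,100))
snap('scene','s1');a=cv2.imread('pics/s1.png')[150:310,270:430];cv2.imwrite('pics/c1.png',cv2.resize(a,(600,600),interpolation=2))
```

```text
[0.6918532  0.08323567] [ 3.990e-01  4.180e-01  1.000e-03 -0.000e+00 -1.155e+00  2.912e+00]
at [0.6897 0.0826 0.1874] yaw 99.71 tilt [-0.0017  0.0002 -0.    ]
-> (np.float64(0.6918531974191023), np.float64(0.08323567412486788), 0.114, 100) rows 2
  {"tx":0.1,"ty":1.1,"tz":36.7,"wz":-0.0026}
  {"tx":0.1,"ty":1.1,"tz":36.7,"wz":-0.0026}
```

View pics/c1.png

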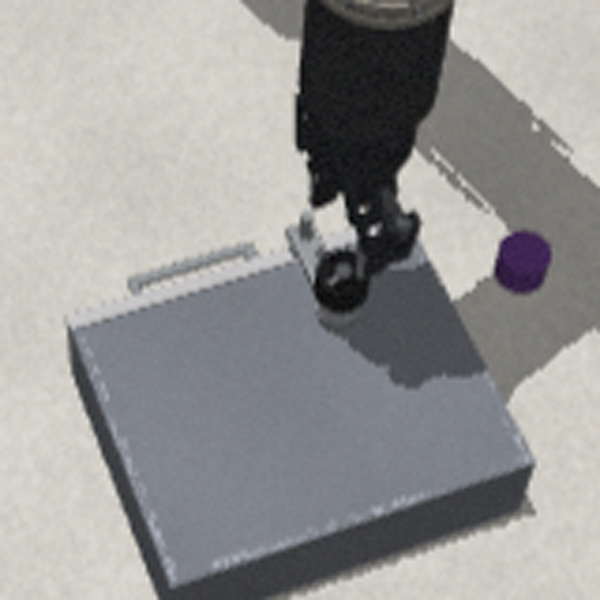

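The crop shows the drawer shut and the strap pointing forward over the front. The open gripper stands above the knob at (340,280).

Emit:
{"op": "move_arm", "data": {"steps": [{"hand":62,"wx":0,"wy":0,"tx":0,"ty":2,"tz":38,"wz":0},{"hand":62,"wx":0,"wy":0,"tx":0,"ty":0,"tz":35,"wz":0},{"hand":30,"wx":0,"wy":0,"tx":0,"ty":0,"tz":0,"wz":0},{"hand":30,"wx":0,"wy":0,"tx":0,"ty":0,"tz":0,"wz":0},{"hand":30,"wx":0,"wy":0,"tx":0,"ty":0,"tz":0,"wz":0}]}}

```text
clock: 29.62
ee_pos: [0.6928, 0.0833, 0.1145]
tool_rot: [2.026, 2.4, 0.001]
ft_force: [9.8, -0.1, -17.7]
grip_width: 0.453
grasp_force: 52.8
```

Emit:
{"op": "move_arm", "data": {"steps": [{"hand":30,"wx":0,"wy":0,"tx":0,"ty":0,"tz":0,"wz":0},{"hand":30,"wx":0,"wy":0,"tx":0,"ty":0,"tz":0.12,"wz":0.184},{"hand":30,"wx":0,"wy":0,"tx":0,"ty":0,"tz":0.12,"wz":0.184},{"hand":30,"wx":0,"wy":0,"tx":0,"ty":0,"tz":0.12,"wz":0.184},{"hand":30,"wx":0,"wy":0,"tx":0,"ty":0,"tz":0.12,"wz":0.184}]}}

```text
clock: 30.25
ee_pos: [0.693, 0.0835, 0.1141]
tool_rot: [-2.759, -1.503, -0.002]
ft_force: [9.8, -0.9, -18.8]
grip_width: 0.455
grasp_force: 52.9
```

Run:
```python
from h import *
s=sense();print(s)
plan()
```

```text
{'clock': 30.25, 'qpos': array([ 3.98137760e-01,  4.78986308e-01, -7.84836215e-02, -2.15919998e-04,
       -1.01195437e+00,  2.17014882e+00]), 'qd': array([ 1.15961993e-03,  1.81997603e-03,  3.44164833e-04,  5.57011254e-04,
        1.48067389e-03, -1.46216180e+00]), 'joint_efforts': array([  1.08467102, -76.1345458 ,  28.47010374,   7.11479366,
        -3.00418496,   2.32966103]), 'ee_pos': array([0.69300422, 0.08347695, 0.11409934]), 'tool_rot': array([-2.75894104e+00, -1.50251952e+00, -2.17314040e-03]), 'ft_force': array([  9.81573881,  -0.85707879, -18.78243124]), 'ft_torque': array([-0.15204144, -3.32375373,  0.1053318 ]), 'grasp_force': 52.87601709365845, 'grip_width': 0.4551540758479796}
at [0.693  0.0835 0.1141] yaw 57.15 tilt [ 0.0006 -0.0012 -0.    ]
```

Emit:
{"op": "move_arm", "data": {"steps": [{"hand":30,"wx":0,"wy":0,"tx":0,"ty":0,"tz":0.5,"wz":0.184},{"hand":30,"wx":0,"wy":0,"tx":0,"ty":0,"tz":0.5,"wz":0.184},{"hand":30,"wx":0,"wy":0,"tx":0,"ty":0,"tz":0.5,"wz":0.184},{"hand":30,"wx":0,"wy":0,"tx":0,"ty":0,"tz":0.5,"wz":0.184},{"hand":30,"wx":0,"wy":0,"tx":0,"ty":0,"tz":0.12,"wz":0.184}]}}

```text
clock: 30.88
ee_pos: [0.6932, 0.0835, 0.1133]
tool_rot: [-3.139, -0.122, -0.004]
ft_force: [6.4, -0.1, -11.6]
grip_width: 0.454
grasp_force: 53.4
```

Emit:
{"op": "move_arm", "data": {"steps": [{"hand":30,"wx":0,"wy":0,"tx":0,"ty":0,"tz":0.12,"wz":0.184},{"hand":30,"wx":0,"wy":0,"tx":0,"ty":0,"tz":0.12,"wz":0.184},{"hand":30,"wx":0,"wy":0,"tx":0,"ty":0,"tz":0.12,"wz":0.184},{"hand":30,"wx":0,"wy":0,"tx":0,"ty":0,"tz":0.12,"wz":0.184},{"hand":30,"wx":0,"wy":0,"tx":0,"ty":0,"tz":0.12,"wz":0.184}]}}

```text
clock: 31.5
ee_pos: [0.6934, 0.0833, 0.1127]
tool_rot: [-2.866, 1.284, -0.003]
ft_force: [6.4, -1.3, -11.5]
grip_width: 0.449
grasp_force: 53.5
```

Emit:
{"op": "move_arm", "data": {"steps": [{"hand":30,"wx":0,"wy":0,"tx":0,"ty":0,"tz":0.12,"wz":0.184},{"hand":30,"wx":0,"wy":0,"tx":0,"ty":0,"tz":0.12,"wz":0.184},{"hand":30,"wx":0,"wy":0,"tx":0,"ty":0,"tz":0.12,"wz":0.184},{"hand":30,"wx":0,"wy":0,"tx":0,"ty":0,"tz":0.12,"wz":0.184},{"hand":30,"wx":0,"wy":0,"tx":0,"ty":0,"tz":0.12,"wz":0.184}]}}

```text
clock: 32.12
ee_pos: [0.6933, 0.0832, 0.1121]
tool_rot: [-1.998, 2.422, -0.002]
ft_force: [6.1, -1.4, -11.5]
grip_width: 0.452
grasp_force: 53.6
```

Emit:
{"op": "move_arm", "data": {"steps": [{"hand":30,"wx":0,"wy":0,"tx":0,"ty":0,"tz":0.12,"wz":0.184},{"hand":30,"wx":0,"wy":0,"tx":0,"ty":0,"tz":0.12,"wz":0.184},{"hand":30,"wx":0,"wy":0,"tx":0,"ty":0,"tz":0.12,"wz":0.184},{"hand":30,"wx":0,"wy":0,"tx":0,"ty":0,"tz":0.12,"wz":0.184},{"hand":30,"wx":0,"wy":0,"tx":0,"ty":0,"tz":0.12,"wz":0.184}]}}

```text
clock: 32.75
ee_pos: [0.6931, 0.083, 0.1115]
tool_rot: [-0.715, 3.057, -0.001]
ft_force: [6.0, -0.7, -11.4]
grip_width: 0.456
grasp_force: 53.7
```

Emit:
{"op": "move_arm", "data": {"steps": [{"hand":30,"wx":0,"wy":0,"tx":0,"ty":0,"tz":0.12,"wz":0.184},{"hand":30,"wx":0,"wy":0,"tx":0,"ty":0,"tz":0.12,"wz":0.184},{"hand":30,"wx":0,"wy":0,"tx":0,"ty":0,"tz":0.12,"wz":0.184},{"hand":30,"wx":0,"wy":0,"tx":0,"ty":0,"tz":0.12,"wz":0.184},{"hand":30,"wx":0,"wy":0,"tx":0,"ty":0,"tz":0.12,"wz":0.184}]}}

```text
clock: 33.38
ee_pos: [0.6929, 0.0831, 0.1109]
tool_rot: [0.717, 3.057, 0.001]
ft_force: [5.6, -1.1, -9.7]
grip_width: 0.459
grasp_force: 53.8
```

Run:
```python
from h import *
s=sense();print(s['qpos'].round(3),s['ft_force'],s['ft_torque'],s['grip_width'],s['grasp_force'])
plan()
```

```text
[ 3.980e-01  4.810e-01 -8.300e-02  1.000e-03 -1.005e+00 -2.430e+00] [ 5.60014774 -1.13698328 -9.71446274] [-0.50941883 -2.00513073  0.09354974] 0.459427842708574 53.84000301361084
at [0.6929 0.0831 0.1109] yaw 153.61 tilt [0.0007 0.0013 0.    ]
```

Emit:
{"op": "move_arm", "data": {"steps": [{"hand":30,"wx":0,"wy":0,"tx":0,"ty":0,"tz":0.12,"wz":0.184},{"hand":30,"wx":0,"wy":0,"tx":0,"ty":0,"tz":0.12,"wz":0.184},{"hand":30,"wx":0,"wy":0,"tx":0,"ty":0,"tz":0.06,"wz":0.09},{"hand":62,"wx":0,"wy":0,"tx":0,"ty":0,"tz":0,"wz":0},{"hand":62,"wx":0,"wy":0,"tx":0,"ty":0,"tz":0,"wz":0}]}}

```text
clock: 34.0
ee_pos: [0.6925, 0.0833, 0.1116]
tool_rot: [1.379, 2.821, 0.002]
ft_force: [-0.2, 0.5, 0.3]
grip_width: 0.727
grasp_force: 0.0
```

Emit:
{"op": "move_arm", "data": {"steps": [{"hand":62,"wx":0,"wy":0,"tx":0,"ty":0,"tz":0,"wz":-0.185},{"hand":62,"wx":0,"wy":0,"tx":0,"ty":0,"tz":0,"wz":-0.185},{"hand":62,"wx":0,"wy":0,"tx":0,"ty":0,"tz":0,"wz":-0.185},{"hand":62,"wx":0,"wy":0,"tx":0,"ty":0,"tz":0,"wz":-0.185},{"hand":62,"wx":0,"wy":0,"tx":0,"ty":0,"tz":0,"wz":-0.185}]}}

```text
clock: 34.62
ee_pos: [0.6922, 0.0833, 0.1112]
tool_rot: [-0.034, 3.14, 0.0]
ft_force: [-0.1, 0.8, 0.2]
grip_width: 0.722
grasp_force: 0.0
```

Emit:
{"op": "move_arm", "data": {"steps": [{"hand":62,"wx":0,"wy":0,"tx":0,"ty":0,"tz":0,"wz":-0.185},{"hand":62,"wx":0,"wy":0,"tx":0,"ty":0,"tz":0,"wz":-0.185},{"hand":62,"wx":0,"wy":0,"tx":0,"ty":0,"tz":0,"wz":-0.185},{"hand":62,"wx":0,"wy":0,"tx":0,"ty":0,"tz":0,"wz":-0.185},{"hand":62,"wx":0,"wy":0,"tx":0,"ty":0,"tz":0,"wz":-0.185}]}}

```text
clock: 35.25
ee_pos: [0.6922, 0.0833, 0.1112]
tool_rot: [-1.432, 2.795, -0.0]
ft_force: [-0.8, 0.1, -0.4]
grip_width: 0.728
grasp_force: 0.0
```

Emit:
{"op": "move_arm", "data": {"steps": [{"hand":62,"wx":0,"wy":0,"tx":0,"ty":0,"tz":0,"wz":-0.185},{"hand":62,"wx":0,"wy":0,"tx":0,"ty":0,"tz":0,"wz":-0.185},{"hand":62,"wx":0,"wy":0,"tx":0,"ty":0,"tz":0,"wz":-0.185},{"hand":62,"wx":0,"wy":0,"tx":0,"ty":0,"tz":0,"wz":-0.185},{"hand":62,"wx":0,"wy":0,"tx":0,"ty":0,"tz":0,"wz":-0.185}]}}

```text
clock: 35.88
ee_pos: [0.6923, 0.0833, 0.1112]
tool_rot: [-2.529, 1.863, -0.001]
ft_force: [-0.5, 0.7, -0.2]
grip_width: 0.729
grasp_force: 0.0
```

Emit:
{"op": "move_arm", "data": {"steps": [{"hand":62,"wx":0,"wy":0,"tx":0,"ty":0,"tz":0,"wz":-0.185},{"hand":62,"wx":0,"wy":0,"tx":0,"ty":0,"tz":0,"wz":-0.185},{"hand":62,"wx":0,"wy":0,"tx":0,"ty":0,"tz":0,"wz":-0.185},{"hand":62,"wx":0,"wy":0,"tx":0,"ty":0,"tz":0,"wz":-0.185},{"hand":62,"wx":0,"wy":0,"tx":0,"ty":0,"tz":0,"wz":-0.185}]}}

```text
clock: 36.5
ee_pos: [0.6922, 0.0833, 0.1111]
tool_rot: [-3.095, 0.539, -0.002]
ft_force: [0.7, 0.0, 0.1]
grip_width: 0.729
grasp_force: 0.0
```

Emit:
{"op": "move_arm", "data": {"steps": [{"hand":62,"wx":0,"wy":0,"tx":0,"ty":0,"tz":0,"wz":-0.185},{"hand":62,"wx":0,"wy":0,"tx":0,"ty":0,"tz":0,"wz":-0.185},{"hand":62,"wx":0,"wy":0,"tx":0,"ty":0,"tz":0,"wz":-0.185},{"hand":62,"wx":0,"wy":0,"tx":0,"ty":0,"tz":0,"wz":-0.185},{"hand":62,"wx":0,"wy":0,"tx":0,"ty":0,"tz":0,"wz":-0.185}]}}

```text
clock: 37.12
ee_pos: [0.6922, 0.0833, 0.1112]
tool_rot: [3.01, 0.899, 0.002]
ft_force: [-1.0, -0.4, 0.7]
grip_width: 0.726
grasp_force: 0.0
```

Emit:
{"op": "move_arm", "data": {"steps": [{"hand":62,"wx":0,"wy":0,"tx":0,"ty":0,"tz":0,"wz":-0.185},{"hand":62,"wx":0,"wy":0,"tx":0,"ty":0,"tz":0,"wz":-0.185},{"hand":62,"wx":0,"wy":0,"tx":0,"ty":0,"tz":0,"wz":-0.185},{"hand":62,"wx":0,"wy":0,"tx":0,"ty":0,"tz":0,"wz":-0.185},{"hand":62,"wx":0,"wy":0,"tx":0,"ty":0,"tz":0,"wz":-0.185}]}}

```text
clock: 37.75
ee_pos: [0.6923, 0.0833, 0.1112]
tool_rot: [2.293, 2.147, 0.002]
ft_force: [0.4, 0.1, -0.1]
grip_width: 0.726
grasp_force: 0.0
```

Run:
```python
from h import *
s=sense();print(s['qpos'].round(3),s['ft_force'],s['grip_width'],s['grasp_force'])
plan((*loc(*Q),.108,100))
```

```text
[ 0.398  0.48  -0.084  0.    -1.006  2.677] [ 0.43524716  0.14202134 -0.07722066] 0.7262087774660687 0.0
at [0.6923 0.0833 0.1112] yaw 86.23 tilt [ 0.0012 -0.0004 -0.    ]
-> (np.float64(0.6918531974191023), np.float64(0.08323567412486788), 0.108, 100) rows 2
  {"tx":-0.0,"ty":-0.2,"tz":1.6,"wz":-0.1201}
  {"tx":-0.0,"ty":-0.2,"tz":1.6,"wz":-0.1201}
```

Emit:
{"op": "move_arm", "data": {"steps": [{"hand":62,"wx":0,"wy":0,"tx":0,"ty":0,"tz":0,"wz":-0.185},{"hand":30,"wx":0,"wy":0,"tx":0,"ty":0,"tz":0.5,"wz":0},{"hand":30,"wx":0,"wy":0,"tx":0,"ty":0,"tz":0,"wz":0},{"hand":30,"wx":0,"wy":0,"tx":0,"ty":0,"tz":0,"wz":0},{"hand":30,"wx":0,"wy":0,"tx":0,"ty":0,"tz":0,"wz":0}]}}

```text
clock: 38.38
ee_pos: [0.6932, 0.0834, 0.1108]
tool_rot: [2.093, 2.34, 0.003]
ft_force: [3.1, -0.2, 5.6]
grip_width: 0.457
grasp_force: 50.2
```

Emit:
{"op": "move_arm", "data": {"steps": [{"hand":30,"wx":0,"wy":0,"tx":0,"ty":0,"tz":0.12,"wz":0.184},{"hand":30,"wx":0,"wy":0,"tx":0,"ty":0,"tz":0.12,"wz":0.184},{"hand":30,"wx":0,"wy":0,"tx":0,"ty":0,"tz":0.12,"wz":0.184},{"hand":30,"wx":0,"wy":0,"tx":0,"ty":0,"tz":0.12,"wz":0.184},{"hand":30,"wx":0,"wy":0,"tx":0,"ty":0,"tz":0.12,"wz":0.184}]}}

```text
clock: 39.0
ee_pos: [0.6932, 0.0834, 0.1102]
tool_rot: [2.919, 1.16, 0.004]
ft_force: [2.9, 0.9, 5.1]
grip_width: 0.452
grasp_force: 50.3
```

Emit:
{"op": "move_arm", "data": {"steps": [{"hand":30,"wx":0,"wy":0,"tx":0,"ty":0,"tz":0.12,"wz":0.184},{"hand":30,"wx":0,"wy":0,"tx":0,"ty":0,"tz":0.12,"wz":0.184},{"hand":30,"wx":0,"wy":0,"tx":0,"ty":0,"tz":0.12,"wz":0.184},{"hand":30,"wx":0,"wy":0,"tx":0,"ty":0,"tz":0.12,"wz":0.184},{"hand":30,"wx":0,"wy":0,"tx":0,"ty":0,"tz":0.12,"wz":0.184}]}}

```text
clock: 39.62
ee_pos: [0.6934, 0.0833, 0.1096]
tool_rot: [-3.131, 0.257, -0.005]
ft_force: [3.0, -0.5, 5.2]
grip_width: 0.457
grasp_force: 50.3
```

Emit:
{"op": "move_arm", "data": {"steps": [{"hand":30,"wx":0,"wy":0,"tx":0,"ty":0,"tz":0.12,"wz":0.184},{"hand":30,"wx":0,"wy":0,"tx":0,"ty":0,"tz":0.12,"wz":0.184},{"hand":30,"wx":0,"wy":0,"tx":0,"ty":0,"tz":0.12,"wz":0.184},{"hand":30,"wx":0,"wy":0,"tx":0,"ty":0,"tz":0.12,"wz":0.184},{"hand":30,"wx":0,"wy":0,"tx":0,"ty":0,"tz":0.12,"wz":0.184}]}}

```text
clock: 40.25
ee_pos: [0.6933, 0.0832, 0.109]
tool_rot: [-2.69, 1.62, -0.004]
ft_force: [2.8, -0.3, 5.0]
grip_width: 0.459
grasp_force: 50.3
```

Emit:
{"op": "move_arm", "data": {"steps": [{"hand":30,"wx":0,"wy":0,"tx":0,"ty":0,"tz":0.12,"wz":0.184},{"hand":30,"wx":0,"wy":0,"tx":0,"ty":0,"tz":0.12,"wz":0.184},{"hand":30,"wx":0,"wy":0,"tx":0,"ty":0,"tz":0.12,"wz":0.184},{"hand":30,"wx":0,"wy":0,"tx":0,"ty":0,"tz":0.12,"wz":0.184},{"hand":30,"wx":0,"wy":0,"tx":0,"ty":0,"tz":0.12,"wz":0.184}]}}

```text
clock: 40.88
ee_pos: [0.6932, 0.0831, 0.1084]
tool_rot: [-1.691, 2.645, -0.002]
ft_force: [2.0, -0.5, 5.5]
grip_width: 0.454
grasp_force: 50.3
```

Emit:
{"op": "move_arm", "data": {"steps": [{"hand":30,"wx":0,"wy":0,"tx":0,"ty":0,"tz":0.12,"wz":0.184},{"hand":30,"wx":0,"wy":0,"tx":0,"ty":0,"tz":0.12,"wz":0.184},{"hand":30,"wx":0,"wy":0,"tx":0,"ty":0,"tz":0.12,"wz":0.184},{"hand":30,"wx":0,"wy":0,"tx":0,"ty":0,"tz":0.12,"wz":0.184},{"hand":30,"wx":0,"wy":0,"tx":0,"ty":0,"tz":0.12,"wz":0.184}]}}

```text
clock: 41.5
ee_pos: [0.693, 0.0832, 0.1078]
tool_rot: [-0.341, 3.121, -0.0]
ft_force: [3.7, 0.2, 7.5]
grip_width: 0.451
grasp_force: 50.4
```

Emit:
{"op": "move_arm", "data": {"steps": [{"hand":30,"wx":0,"wy":0,"tx":0,"ty":0,"tz":0.12,"wz":0.184},{"hand":30,"wx":0,"wy":0,"tx":0,"ty":0,"tz":0.12,"wz":0.184},{"hand":30,"wx":0,"wy":0,"tx":0,"ty":0,"tz":0.12,"wz":0.184},{"hand":30,"wx":0,"wy":0,"tx":0,"ty":0,"tz":0.12,"wz":0.184},{"hand":30,"wx":0,"wy":0,"tx":0,"ty":0,"tz":0.12,"wz":0.184}]}}

```text
clock: 42.12
ee_pos: [0.693, 0.0834, 0.1072]
tool_rot: [1.08, 2.948, 0.002]
ft_force: [2.1, -0.7, 7.2]
grip_width: 0.453
grasp_force: 50.4
```

Run:
```python
from h import *
s=sense();print(s['qpos'].round(3),s['ft_force'],s['ft_torque'],s['grip_width'],s['grasp_force'])
plan()
```

```text
[ 3.980e-01  4.840e-01 -8.700e-02  1.000e-03 -9.970e-01 -2.672e+00] [ 2.06158197 -0.68261249  7.19103644] [ 0.02065131 -0.69288984  0.11165245] 0.45327526318513933 50.400068163871765
at [0.693  0.0834 0.1072] yaw 139.77 tilt [0.0018 0.0017 0.    ]
```

Emit:
{"op": "move_arm", "data": {"steps": [{"hand":30,"wx":0,"wy":0,"tx":0,"ty":0,"tz":0.12,"wz":0.184},{"hand":30,"wx":0,"wy":0,"tx":0,"ty":0,"tz":0,"wz":0},{"hand":62,"wx":0,"wy":0,"tx":0,"ty":0,"tz":0,"wz":0},{"hand":62,"wx":0,"wy":0,"tx":0,"ty":0,"tz":0,"wz":0}]}}

```text
clock: 42.62
ee_pos: [0.6911, 0.083, 0.105]
tool_rot: [-1.337, -2.841, 0.002]
ft_force: [0.1, 0.4, -0.1]
grip_width: 0.723
grasp_force: 0.0
```

Emit:
{"op": "move_arm", "data": {"steps": [{"hand":62,"wx":0,"wy":0,"tx":0,"ty":0,"tz":0,"wz":-0.185},{"hand":62,"wx":0,"wy":0,"tx":0,"ty":0,"tz":0,"wz":-0.185},{"hand":62,"wx":0,"wy":0,"tx":0,"ty":0,"tz":0,"wz":-0.185},{"hand":62,"wx":0,"wy":0,"tx":0,"ty":0,"tz":0,"wz":-0.185},{"hand":62,"wx":0,"wy":0,"tx":0,"ty":0,"tz":0,"wz":-0.185}]}}

```text
clock: 43.25
ee_pos: [0.6913, 0.083, 0.1051]
tool_rot: [0.081, -3.139, 0.0]
ft_force: [-0.1, 0.1, -0.2]
grip_width: 0.728
grasp_force: 0.0
```

Emit:
{"op": "move_arm", "data": {"steps": [{"hand":62,"wx":0,"wy":0,"tx":0,"ty":0,"tz":0,"wz":-0.185},{"hand":62,"wx":0,"wy":0,"tx":0,"ty":0,"tz":0,"wz":-0.185},{"hand":62,"wx":0,"wy":0,"tx":0,"ty":0,"tz":0,"wz":-0.185},{"hand":62,"wx":0,"wy":0,"tx":0,"ty":0,"tz":0,"wz":-0.185},{"hand":62,"wx":0,"wy":0,"tx":0,"ty":0,"tz":0,"wz":-0.185}]}}

```text
clock: 43.88
ee_pos: [0.6913, 0.083, 0.1051]
tool_rot: [1.473, -2.773, -0.001]
ft_force: [-0.2, 0.6, -0.8]
grip_width: 0.726
grasp_force: 0.0
```

Emit:
{"op": "move_arm", "data": {"steps": [{"hand":62,"wx":0,"wy":0,"tx":0,"ty":0,"tz":0,"wz":-0.185},{"hand":62,"wx":0,"wy":0,"tx":0,"ty":0,"tz":0,"wz":-0.185},{"hand":62,"wx":0,"wy":0,"tx":0,"ty":0,"tz":0,"wz":-0.185},{"hand":62,"wx":0,"wy":0,"tx":0,"ty":0,"tz":0,"wz":-0.185},{"hand":62,"wx":0,"wy":0,"tx":0,"ty":0,"tz":0,"wz":-0.185}]}}

```text
clock: 44.5
ee_pos: [0.6913, 0.083, 0.1051]
tool_rot: [2.556, -1.825, -0.002]
ft_force: [0.3, 0.5, -0.2]
grip_width: 0.724
grasp_force: 0.0
```

Emit:
{"op": "move_arm", "data": {"steps": [{"hand":62,"wx":0,"wy":0,"tx":0,"ty":0,"tz":0,"wz":-0.185},{"hand":62,"wx":0,"wy":0,"tx":0,"ty":0,"tz":0,"wz":-0.185},{"hand":62,"wx":0,"wy":0,"tx":0,"ty":0,"tz":0,"wz":-0.185},{"hand":62,"wx":0,"wy":0,"tx":0,"ty":0,"tz":0,"wz":-0.185},{"hand":62,"wx":0,"wy":0,"tx":0,"ty":0,"tz":0,"wz":-0.185}]}}

```text
clock: 45.12
ee_pos: [0.6913, 0.083, 0.1051]
tool_rot: [3.102, -0.493, -0.002]
ft_force: [-0.6, 0.6, -0.2]
grip_width: 0.73
grasp_force: 0.0
```

Emit:
{"op": "move_arm", "data": {"steps": [{"hand":62,"wx":0,"wy":0,"tx":0,"ty":0,"tz":0,"wz":-0.185},{"hand":62,"wx":0,"wy":0,"tx":0,"ty":0,"tz":0,"wz":-0.185},{"hand":62,"wx":0,"wy":0,"tx":0,"ty":0,"tz":0,"wz":-0.185},{"hand":62,"wx":0,"wy":0,"tx":0,"ty":0,"tz":0,"wz":-0.185},{"hand":62,"wx":0,"wy":0,"tx":0,"ty":0,"tz":0,"wz":-0.185}]}}

```text
clock: 45.75
ee_pos: [0.6913, 0.083, 0.1051]
tool_rot: [-2.997, -0.943, 0.003]
ft_force: [0.0, -0.0, -0.3]
grip_width: 0.728
grasp_force: 0.0
```

Emit:
{"op": "move_arm", "data": {"steps": [{"hand":62,"wx":0,"wy":0,"tx":0,"ty":0,"tz":0,"wz":-0.185},{"hand":62,"wx":0,"wy":0,"tx":0,"ty":0,"tz":0,"wz":-0.185},{"hand":62,"wx":0,"wy":0,"tx":0,"ty":0,"tz":0,"wz":-0.185},{"hand":62,"wx":0,"wy":0,"tx":0,"ty":0,"tz":0,"wz":-0.185},{"hand":62,"wx":0,"wy":0,"tx":0,"ty":0,"tz":0,"wz":-0.185}]}}

```text
clock: 46.38
ee_pos: [0.6913, 0.083, 0.1051]
tool_rot: [-2.26, -2.181, 0.002]
ft_force: [-0.0, 1.0, -0.1]
grip_width: 0.725
grasp_force: 0.0
```

Emit:
{"op": "move_arm", "data": {"steps": [{"hand":30,"wx":0,"wy":0,"tx":0,"ty":0,"tz":0,"wz":0},{"hand":30,"wx":0,"wy":0,"tx":0,"ty":0,"tz":0,"wz":0},{"hand":30,"wx":0,"wy":0,"tx":0,"ty":0,"tz":0,"wz":0},{"hand":30,"wx":0,"wy":0,"tx":0,"ty":0,"tz":0,"wz":0}]}}

```text
clock: 46.88
ee_pos: [0.693, 0.0831, 0.106]
tool_rot: [2.27, 2.17, 0.002]
ft_force: [4.7, -0.7, 0.5]
grip_width: 0.454
grasp_force: 50.8
```

Run:
```python
from h import *
s=sense();print(s['qpos'].round(3),s['ft_force'],s['ft_torque'],s['grip_width'],s['grasp_force'])
plan()
```

```text
[ 3.980e-01  4.860e-01 -8.800e-02  1.000e-03 -9.950e-01  2.698e+00] [ 4.72941697 -0.66277974  0.45414579] [-0.47602422 -1.69687622 -0.08009396] 0.454102765405152 50.8105731010437
at [0.693  0.0831 0.106 ] yaw 87.4 tilt [ 0.0019 -0.0002 -0.    ]
```

Emit:
{"op": "move_arm", "data": {"steps": [{"hand":30,"wx":0,"wy":0,"tx":0,"ty":0,"tz":0.12,"wz":0.184},{"hand":30,"wx":0,"wy":0,"tx":0,"ty":0,"tz":0.12,"wz":0.184},{"hand":30,"wx":0,"wy":0,"tx":0,"ty":0,"tz":0.12,"wz":0.184},{"hand":30,"wx":0,"wy":0,"tx":0,"ty":0,"tz":0.12,"wz":0.184},{"hand":30,"wx":0,"wy":0,"tx":0,"ty":0,"tz":0.12,"wz":0.184}]}}

```text
clock: 47.5
ee_pos: [0.6929, 0.0832, 0.1054]
tool_rot: [3.001, 0.928, 0.003]
ft_force: [3.7, -1.0, -0.3]
grip_width: 0.455
grasp_force: 50.7
```

Emit:
{"op": "move_arm", "data": {"steps": [{"hand":30,"wx":0,"wy":0,"tx":0,"ty":0,"tz":0.12,"wz":0.184},{"hand":30,"wx":0,"wy":0,"tx":0,"ty":0,"tz":0.12,"wz":0.184},{"hand":30,"wx":0,"wy":0,"tx":0,"ty":0,"tz":0.12,"wz":0.184},{"hand":30,"wx":0,"wy":0,"tx":0,"ty":0,"tz":0.12,"wz":0.184},{"hand":30,"wx":0,"wy":0,"tx":0,"ty":0,"tz":0.12,"wz":0.184}]}}

```text
clock: 48.12
ee_pos: [0.693, 0.0834, 0.1049]
tool_rot: [-3.101, 0.501, -0.003]
ft_force: [3.5, -0.3, -1.0]
grip_width: 0.46
grasp_force: 50.8
```

Emit:
{"op": "move_arm", "data": {"steps": [{"hand":30,"wx":0,"wy":0,"tx":0,"ty":0,"tz":0.12,"wz":0.184},{"hand":30,"wx":0,"wy":0,"tx":0,"ty":0,"tz":0.12,"wz":0.184},{"hand":30,"wx":0,"wy":0,"tx":0,"ty":0,"tz":0.12,"wz":0.184},{"hand":30,"wx":0,"wy":0,"tx":0,"ty":0,"tz":0.12,"wz":0.184},{"hand":30,"wx":0,"wy":0,"tx":0,"ty":0,"tz":0.12,"wz":0.184}]}}

```text
clock: 48.75
ee_pos: [0.6932, 0.0835, 0.1043]
tool_rot: [-2.555, 1.825, -0.002]
ft_force: [5.5, -0.2, -1.0]
grip_width: 0.455
grasp_force: 50.8
```

Emit:
{"op": "move_arm", "data": {"steps": [{"hand":30,"wx":0,"wy":0,"tx":0,"ty":0,"tz":0.12,"wz":0.184},{"hand":30,"wx":0,"wy":0,"tx":0,"ty":0,"tz":0.12,"wz":0.184},{"hand":30,"wx":0,"wy":0,"tx":0,"ty":0,"tz":0.12,"wz":0.184},{"hand":30,"wx":0,"wy":0,"tx":0,"ty":0,"tz":0.12,"wz":0.184},{"hand":30,"wx":0,"wy":0,"tx":0,"ty":0,"tz":0.12,"wz":0.184}]}}

```text
clock: 49.38
ee_pos: [0.6934, 0.0834, 0.1037]
tool_rot: [-1.479, 2.769, -0.001]
ft_force: [5.4, -1.0, -1.1]
grip_width: 0.457
grasp_force: 50.8
```

Run:
```python
from h import *
s=sense();print(s['qpos'].round(3),s['ft_force'],s['ft_torque'],s['joint_efforts'][5],s['grip_width'],s['grasp_force'])
```

```text
[ 0.398  0.488 -0.09   0.001 -0.99  -0.988] [ 5.43406977 -0.97709214 -1.08651491] [-0.28527607 -2.05710143  0.12856198] 2.3408914357423782 0.4569753675089013 50.809868574142456
```

Emit:
{"op": "move_arm", "data": {"steps": [{"hand":30,"wx":0,"wy":0,"tx":0,"ty":0,"tz":0.12,"wz":0.184},{"hand":30,"wx":0,"wy":0,"tx":0,"ty":0,"tz":0.12,"wz":0.184},{"hand":30,"wx":0,"wy":0,"tx":0,"ty":0,"tz":0.12,"wz":0.184},{"hand":30,"wx":0,"wy":0,"tx":0,"ty":0,"tz":0.12,"wz":0.184}]}}

```text
clock: 49.88
ee_pos: [0.6934, 0.0832, 0.1032]
tool_rot: [-0.384, 3.116, -0.0]
ft_force: [6.2, -0.3, -0.4]
grip_width: 0.458
grasp_force: 50.9
```

Run:
```python
from h import *
s=sense();print(s['qpos'].round(3),s['ft_force'],s['ft_torque'],s['joint_efforts'][5],s['ee_pos'])
```

```text
[ 3.980e-01  4.890e-01 -9.000e-02  1.000e-03 -9.900e-01 -1.724e+00] [ 6.19950351 -0.29565023 -0.41156788] [-0.47044706 -2.06149535  0.09799457] 2.3424891382455826 [0.69335395 0.08324075 0.10321553]
```

Emit:
{"op": "move_arm", "data": {"steps": [{"hand":30,"wx":0,"wy":0,"tx":0,"ty":0,"tz":0.06,"wz":0.1},{"hand":30,"wx":0,"wy":0,"tx":0,"ty":0,"tz":0.06,"wz":0.1},{"hand":30,"wx":0,"wy":0,"tx":0,"ty":0,"tz":0.06,"wz":0.1}]}}

```text
clock: 50.25
ee_pos: [0.6933, 0.0832, 0.1031]
tool_rot: [0.081, 3.138, 0.0]
ft_force: [5.3, -2.1, -1.3]
grip_width: 0.452
grasp_force: 50.9
```

Run:
```python
from h import *
s=sense();print(s['qpos'].round(3),s['ft_force'],s['ft_torque'],s['joint_efforts'][5],s['ee_pos'])
```

```text
[ 3.980e-01  4.890e-01 -9.100e-02  1.000e-03 -9.890e-01 -2.021e+00] [ 5.30318217 -2.07723882 -1.26301377] [-0.5255667  -1.8501029   1.02050357] 0.4439784586429596 [0.69330964 0.08315841 0.10307351]
```

Torque jumped from 0.1 to 1.0 N m at a total turn that matches the stop, so the knob is tight. I release, retreat and check.

Emit:
{"op": "move_arm", "data": {"steps": [{"hand":62,"wx":0,"wy":0,"tx":0,"ty":0,"tz":0,"wz":0},{"hand":62,"wx":0,"wy":0,"tx":0,"ty":0,"tz":0,"wz":0},{"hand":62,"wx":0,"wy":0,"tx":0,"ty":0,"tz":-50,"wz":0},{"hand":62,"wx":0,"wy":0,"tx":0,"ty":0,"tz":-60,"wz":0},{"hand":62,"wx":0,"wy":0,"tx":-40,"ty":0,"tz":-40,"wz":0}]}}

```text
clock: 50.88
ee_pos: [0.7314, 0.0818, 0.2577]
tool_rot: [0.068, 3.137, 0.002]
ft_force: [2.3, 1.3, 0.4]
grip_width: 0.724
grasp_force: 0.0
```

Emit:
{"op": "move_arm", "data": {"steps": [{"hand":62,"wx":0,"wy":0,"tx":-50,"ty":0,"tz":0,"wz":0},{"hand":62,"wx":0,"wy":0,"tx":-30,"ty":0,"tz":0,"wz":0},{"hand":62,"wx":0,"wy":0,"tx":0,"ty":0,"tz":0,"wz":0},{"hand":62,"wx":0,"wy":0,"tx":0,"ty":0,"tz":0,"wz":0}]}}

```text
clock: 51.38
ee_pos: [0.8113, 0.0778, 0.2521]
tool_rot: [-0.071, -3.14, 0.0]
ft_force: [-1.0, 0.2, -0.5]
grip_width: 0.725
grasp_force: 0.0
```

Run:
```python
from h import *
p,d,s=snap('wrist','w11');plan()
P=cloud('wrist',d,s['ee_pos'],s['tool_rot'])
L=(P[...,:2]-C)@np.stack([EX,EY],1)
for nm,lo,hi,b in(('panel/roof',.08,.09,(-.3,.2,-.2,.2)),('strap',.096,.106,(-.2,.0,.0,.16)),('post',.122,.132,(-.16,-.1,.0,.16)),('knobtop',.132,.17,(-.11,.0,0,.1))):
    k=(P[...,2]>lo)&(P[...,2]<hi)&(L[...,0]>b[0])&(L[...,0]<b[1])&(L[...,1]>b[2])&(L[...,1]<b[3])
    q=L[k]; print(nm,len(q),(np.percentile(q,[1,50,99],axis=0).round(4).tolist(),np.median(P[k][:,2]).round(4)) if len(q) else 0)
snap('scene','s2')
```

```text
at [0.8112 0.0778 0.2528] yaw 177.43 tilt [-0.0001 -0.0004  0.    ]
panel/roof 72964 ([[-0.0979, -0.1452], [-0.0011, -0.0114], [0.1137, 0.1413]], np.float64(0.0852))
strap 113 ([[-0.0844, 0.0423], [-0.0823, 0.0493], [-0.079, 0.0639]], np.float64(0.1013))
post 0 0
knobtop 2966 ([[-0.0726, 0.0343], [-0.0537, 0.0532], [-0.0345, 0.072]], np.float64(0.14))
```

View pics/w11.png

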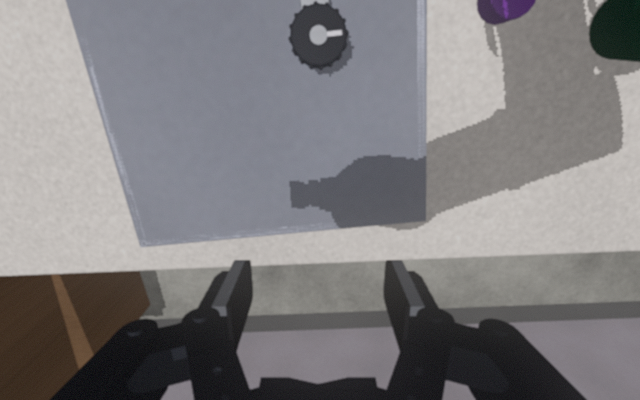

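View pics/s2.png

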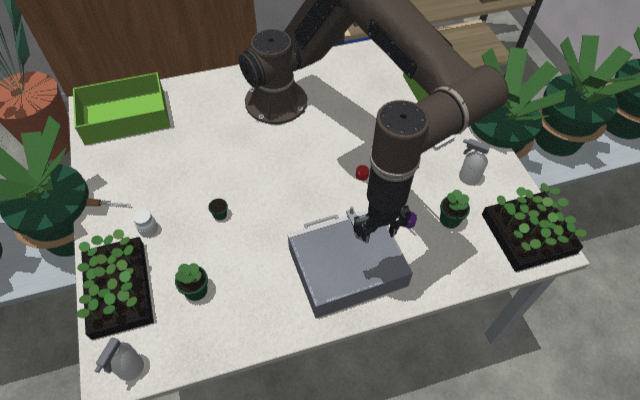

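The knob top has dropped from 0.1503 to 0.1400, so the knob centre is at 125 mm, tight. The strap lies straight along -x at (320,5), and the pots, jar and sprayer all stand.

```bash
python3 -c "
from bench import *
print(finish_job())"
```

```text
the job is handed in; nothing more can be done
None
```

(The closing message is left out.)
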